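# Trial fit of a truss bridge span over freshly painted seats

### The job

On the model railway, lay the straightedge flat on the table with its guide edge flush against the front faces (towards the robot) of both stone abutments, about centred along the bridge gap, and let go of it. Then take the truss span, lift it over the row of trees and hold it upright about one centimetre above the two bearing seats, centred and lined up with the abutments, never touching them because their paint is wet; leave the straightedge flush, do not knock the trees and leave the other things where they are. Finish while still holding the span there: do not put it down or let go.

Things in the scene. Friction and masses are not known exactly. Their poses are not given: they have to be found in the camera images.
- gap: Bridge place, fixed: two grey stone abutments, 120 mm open between them. Origin on the table midway; x across the bridge, away from the robot (within 0.3 rad), y along it, z up. Each abutment: x -30 to 30 mm (flat front face, towards the robot, at x = -30), |y| 60 to 130 mm; flat bearing seat 55 mm high at |y| 60-108, behind it a wall 63 mm high. The river bed between is flat paint.
- gap_seat (a point): Midway between the two bearing seats, at seat height: 55 mm above the origin of gap, same axes.
- span: Grey through-truss bridge span, loose, upright on the table: 44 mm wide (x), 200 mm long (y), 54 mm high, 0.13-0.25 kg. Origin at the centre of its flat underside. Its two side trusses, full height over the middle 150 mm, are stiff and act as closed walls: grip across the 44 mm width from above at mid-length, over the centre of mass. The same both ways round.
- straightedge: Loose aluminium plate 50 (x) x 240 (y) x 5 mm, 0.16-0.30 kg, flat on the table; on it a black raised grip 16 mm wide (x), 60 mm long (y), top 33 mm above the table, centred at x = -7 mm, y = 0. Origin: centre of the underside. Guide edge: the long edge at x = +25 mm, farther from the grip, with ticks; at the start it faces away from the robot, within 0.25 rad.
- edge_left (a point): Point on the straightedge's guide edge at x = 25, y = 100, z = 2.5 mm of straightedge.
- edge_right (a point): Point on the straightedge's guide edge at x = 25, y = -100, z = 2.5 mm of straightedge.
- trees: Row of five green model trees fixed on a strip 180 mm long (its x) and 30 mm wide (its y), the tallest 92 mm high, between the span's starting place and the bridge gap. Origin on the table at the strip's centre.
- station: Bystander, loose: model station building, 75 x 170 mm, 80 mm high, cream walls and grey gable roof; origin at the centre of its underside.
- silos: Bystander, loose: four upright metal model silos on a 90 x 100 mm slab, 88 mm high; origin at the centre of the underside.
- boxcar: Bystander, loose: model railway boxcar, 20 x 78 mm, 32 mm high; origin at the centre of its underside.
- girder: Bystander, loose: a different, smaller bridge: a low plate girder without a truss, 36 x 110 mm, 18 mm high; origin at the centre of its underside.
- glue: Bystander, loose: small upright glue bottle, 34 mm diameter, 100 mm high; origin at the centre of its underside.
- jar: Bystander, loose: small upright paint jar, 36 mm diameter, 42 mm high; origin at the centre of its underside.
Mind the look-alikes: they are no part of the job. What is shaped like the trees but blue or white is not meant.

How it is judged:
On the way, in this order (a step that is already met when the one before it is completed fails the run):
1. the straightedge lies flat, its guide edge flush against the front faces of both abutments, let go (x of edge_left in the frame of gap between -0.0335 and -0.0275 m and x of edge_right in the frame of gap between -0.0335 and -0.0275 m and y of straightedge in the frame of gap between -0.035 and 0.035 m and height (world z) of straightedge below 0.004 m and angle between straightedge's own z axis and vertical below 0.05 rad and contact force between straightedge and the fingers below 0.1 N and linear speed of straightedge below 0.02 m/s), for 0.3 s.
2. the held span passes above the row of trees (y of span in the frame of trees between -0.06 and 0.06 m and x of span in the frame of trees between -0.15 and 0.15 m and z of span in the frame of trees above 0.092 m and contact force between span and the fingers above 2 N), for 0.05 s.
At the end, for the whole second after the job is handed in: Straightedge flat, released, guide edge within 3 mm of both front faces, centred to 35 mm; span held still by the fingers, underside 4 to 17 mm above the seats, within 7 mm across and 8 mm along of centre, turned and tilted under 0.06 rad, touching neither abutments nor straightedge (all of step 1 and x of span in the frame of gap between -0.007 and 0.007 m and y of span in the frame of gap between -0.008 and 0.008 m and z of span in the frame of gap_seat between 0.004 and 0.017 m and angle between the y axis of span and the y axis of gap, either way round below 0.06 rad and angle between span's own z axis and vertical below 0.06 rad and contact force between span and the fingers above 2 N and contact force between span and gap below 0.05 N and contact force between span and straightedge below 0.05 N and linear speed of span below 0.02 m/s); the arm keeps its last pose, push and grip.
It fails at once if the span touches the abutments (contact force between span and gap above 0.3 N).
It fails at once if the trees are knocked (contact force between trees and anything else above 2 N).
It fails at once if a bystander is moved by more than 20 mm (distance of any of station, silos, boxcar, girder, glue, jar from where it was at the start of the episode above 0.02 m).
It also fails if it takes over 54 s, if anything falls off the work surface, if the arm or the gripper's body presses on something with over 40 N, if the wrist force passes 120 N, or if a joint passes its speed limit or range.

### The arm

A 6-joint arm with a two-finger parallel gripper is mounted at the origin on the work surface. World frame = base frame: x ahead of the robot, y to its left, z up, the work surface at z = 0. Lengths are in m, angles in rad, forces in N, time in s.
With the tool pointing down it reaches from about 0.275 to 0.875 m from the base axis. Payload 12.5 kg.
Tool frame: the origin (TCP) lies at the very end of the fingers, on their centre line; the grasp point (between the pads) lies 19 mm behind it (ctrl.grasp_offset is the distance from the TCP to the grasp point, in m); x points along the fingers, z is the direction in which the jaws open and shut, and the axes are right-handed (so a half turn about x gives the same grasp; the last joint's range is limited). The gripper opens to 85 mm and grips with 20 to 120 N. Pads are 22 mm wide; open, the fingers measure 114 mm over their backs; the gripper's body (76 mm by 85 mm) begins 54 mm behind the grasp point. The pads swing forward as they close: fully open they stand 13 mm farther back than shut.
Start: joints at [-1.24, 0.351, 1.652, -0, 1.139, -0.085], TCP at [0.222, -0.503, 0.231] pointing down, gripper open.
Joint ranges: [-2.75, 2.75], [-0.79, 2.1], [0.01, 2.65], [-1.57, 4.71], [0.07, 3.14], [-2.87, 2.87]. Speed limits (rad/s): [2.22, 2.22, 2.79, 3.14, 3.14, 3.14].

### API

Orientations are given as a rotation vector (axis times angle).
In Python, from plant import ctrl, eyes, nets gives the robot as it stands.
- The arm moves only by the tool arm_command, never from a script. Its argument "targets" is a list of rows, each an object of numbers: "dx", "dy", "dz": the shift along the tool's x, y, z in mm; "wx", "wy", "wz": the turn, a rotation vector about the tool's x, y, z in degrees; "hand": the closure in counts, from 0 (fully open) to 255 (shut). A call has 1 to 5 rows; each row is the pose to reach, as a shift and turn from the pose commanded when the call began, along the tool's axes at that moment; what a row does not reach only later rows make up. A row lasts 1/12 s, in which the tool goes at most 41.7 mm and 7.16 degrees, less where a joint would pass 70% of its speed; a pose out of reach is approached as far as the arm can. A call with a gripper value outside its range is refused whole. The fingers move at their own pace and stop on an object; "force" is the grip in N (left out, the last holds). Time passes only in rows, so rows that repeat a pose let the fingers close. It gives the time, the measured TCP pose, the force and the opening at its end, in the units of the state.
- ctrl.read_state(): the state, without advancing time (a new reading comes with each control period).
- eyes.snapshot(name): name is "side" or "top" or "wrist"; returns the picture (400x640x3 uint8, red, green, blue); there is no depth.
- eyes.get_calibration(name): a dict with "camera_matrix" (3x3 intrinsics, pixels), "k1" (the pictures are not rectified: a ray, as slopes to the right and down, at radius r is drawn at 1 + k1 r^2 times it, then the intrinsics apply), "xyz" and "rotation" of the camera in the world; the wrist camera has in their place "hand_eye" (4x4, takes a point from camera to tool coordinates, whose origin is the TCP and whose axes are the tool frame's). Camera axes: x right, y down, z forward; pixel columns grow to the right and rows downward; lengths in m; the calibration is good to about 2 mm. A picture is of the moment at which its call begins: read the wrist's pose just before it. get_calibration takes no time and is no camera call.
- ctrl.sign_off(): hands the job in, once; it reports no verdict.
Trained networks look in the newest picture that a camera, given by its name, has taken for a name from the list of things; names that differ only in an ending like _2 or _b are one class to them, and where a whole thing is asked for, a point or a joint stands for the part that bears it (a point fixed in the world has none). Each returns a list of dicts, best first, with "p" (0 to 1); they miss things now and then, are a little off and sometimes report something else, mostly with a low value. They report only what shows in the picture. A call takes as long as a camera call. They do not tell look-alikes from the thing itself.
- nets.boxes_of(camera, label): "box" ([left, top, width, height] as shares, 0 to 1, of the picture: columns of its width, rows of its height, round what is visible of it).
- nets.landmark_of(camera, label): "at" ([row, column] as shares, 0 to 1, of the picture: columns of its width, rows of its height: a listed point, or the origin of a listed thing).
The state is a dict: "time_s": time; "qpos": joint angles; "qd": joint speeds; "joint_torque": joint torques, N m; "tool_pos": TCP position; "tool_rot": TCP orientation; "wrist_force": force on the tool from outside, world axes, zero at the start; "ft_torque": the same for the moment, N m; "gripper_width": finger opening in m.
Only numpy, scipy, OpenCV 4.12 (cv2) and the standard library are available. Lean on these libraries where they do the work, as an engineer would, in place of code of your own. Each camera call takes 0.05 s, during which the arm holds its last target.

## Working session

There is one attempt and no reset: what is moved stays moved. The work goes in short steps, Python scripts to look and compute and a tool call to move; the robot and the scene stay as the last step left them, time stands still between calls to the robot, and variables do not carry over. Pictures are saved under pics/ and viewed, and the job is handed in when it is done.

Besides the shell and the picture viewer there is one more tool, called after ">>>" as name(argument=value, ...), one argument or row to a line, values as JSON. arm_command: Moves the arm, as the interface text tells. Its arguments: {"type":"object","properties":{"targets":{"type":"array","items":{"type":"object","properties":{"dx":{"type":"number"},"dy":{"type":"number"},"dz":{"type":"number"},"wx":{"type":"number"},"wy":{"type":"number"},"wz":{"type":"number"},"hand":{"type":"number"}}}},"force":{"type":"number"}},"required":["targets"]}

```bash
ls; mkdir -p pics
python3 - <<'E'
from plant import ctrl, eyes, nets
import cv2, json
s=ctrl.read_state(); print(s)
print(ctrl.grasp_offset)
for n in ("top","side","wrist"):
    c=eyes.get_calibration(n); print(n,c)
    im=eyes.snapshot(n); cv2.imwrite(f"pics/{n}0.png",im[:,:,::-1])
for n in ("top","side"):
  for l in ["gap","span","straightedge","trees","station","silos","boxcar","girder","glue","jar"]:
    r=nets.landmark_of(n,l)
    print(n,l,[(round(d['at'][1]*640),round(d['at'][0]*400),round(d['p'],2)) for d in r[:3]])
print(ctrl.read_state()['time_s'])
E
```

```text
pics
{'time_s': 0.0, 'qpos': array([-1.23957667e+00,  3.51231157e-01,  1.65243894e+00,  1.32446613e-05,
        1.13909239e+00, -8.45966626e-02]), 'qd': array([-9.47474342e-04, -8.05378416e-04,  4.86245471e-04,  8.65567249e-05,
       -8.54129598e-04, -1.40174400e-03]), 'joint_torque': array([ 8.78728388e-04, -5.06099474e+01, -2.91401196e+01, -1.27336866e-04,
        4.51593412e-03, -9.36088242e-06]), 'tool_pos': array([ 0.22208377, -0.50280205,  0.23075556]), 'tool_rot': array([ 0.89841042,  1.37862832, -0.89721208]), 'wrist_force': array([ 0.78873463,  0.28179708, -0.08017879]), 'ft_torque': array([-0.05576317, -0.05310022, -0.0236665 ]), 'gripper_width': 0.08532176761477228}
0.0187
top {'camera_matrix': array([[386.03135536,   0.        , 318.55123146],
       [  0.        , 386.03135536, 194.56688671],
       [  0.        ,   0.        ,   1.        ]]), 'k1': -0.044200938961961755, 'xyz': array([0.33408262, 0.02734106, 1.30510231]), 'rotation': array([-2.14170005,  2.12303171, -0.20929321])}
side {'camera_matrix': array([[378.97730048,   0.        , 316.16691486],
       [  0.  
[... 787 characters left out ...]
0]])}
top gap [(256, 197, 0.81)]
top span [(402, 183, 0.8)]
top straightedge [(362, 225, 0.79)]
top trees [(390, 275, 0.98), (323, 180, 0.64), (260, 269, 0.64)]
top station [(262, 141, 0.79)]
top silos [(189, 248, 0.7), (364, 226, 0.19)]
top boxcar [(189, 246, 0.67), (442, 235, 0.48)]
top girder [(380, 143, 0.58)]
top glue [(320, 137, 0.45)]
top jar [(456, 177, 0.68)]
side gap [(296, 185, 0.94)]
side span [(374, 271, 0.86)]
side straightedge [(300, 253, 0.62)]
side trees [(338, 218, 0.89), (242, 292, 0.82)]
side station [(350, 179, 0.75)]
side silos []
side boxcar [(322, 334, 0.59)]
side girder [(414, 247, 0.97)]
side glue [(383, 209, 0.77)]
side jar [(419, 329, 0.61), (338, 220, 0.28)]
1.15
```

Run:
```python
import cv2
im=cv2.imread("pics/top0.png"); c=im[90:300,150:490]; cv2.imwrite("pics/top0c.png",cv2.resize(c,None,fx=2.3,fy=2.3,interpolation=cv2.INTER_CUBIC))
im=cv2.imread("pics/side0.png"); c=im[120:370,180:500]; cv2.imwrite("pics/side0c.png",cv2.resize(c,None,fx=2.3,fy=2.3,interpolation=cv2.INTER_CUBIC))
```

```text
(no output)
```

View pics/top0c.png

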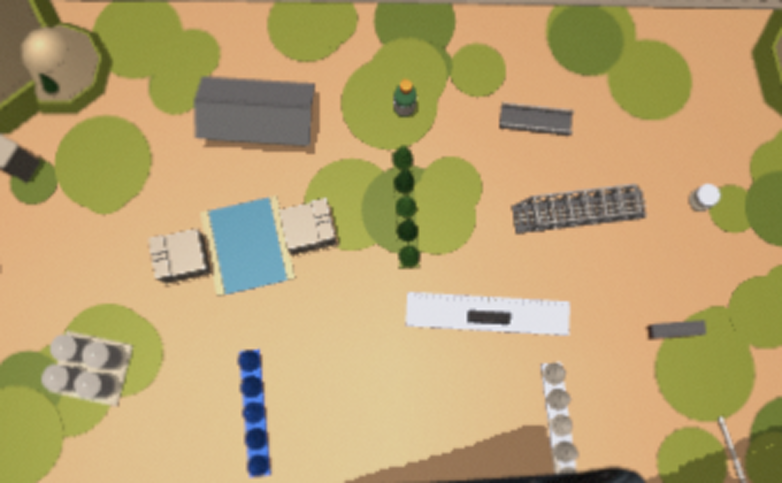

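View pics/side0c.png

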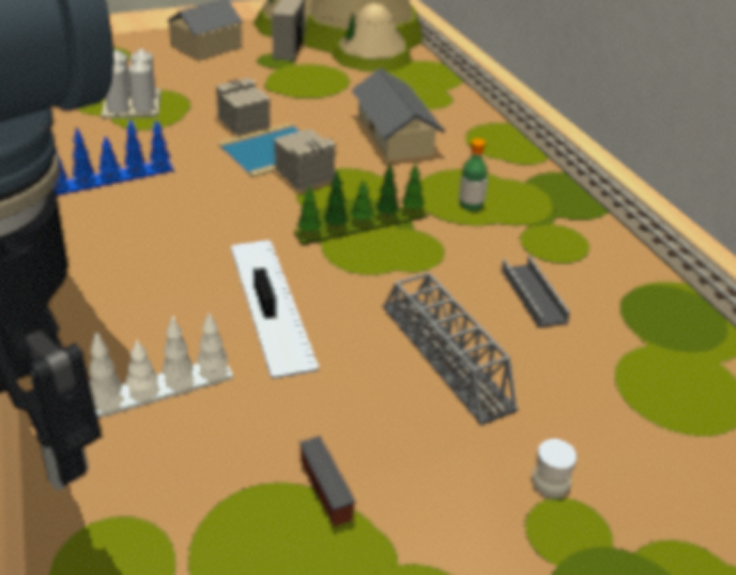

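View pics/wrist0.png

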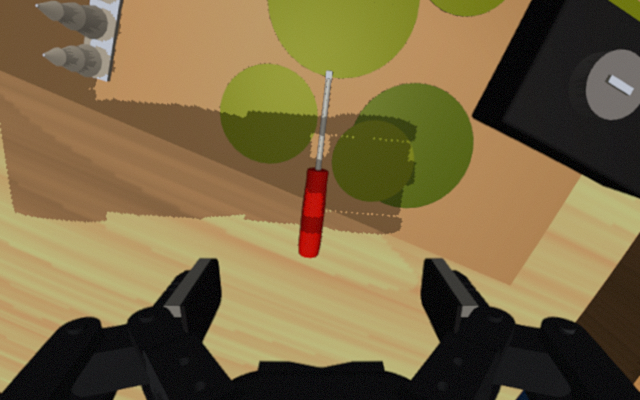

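The top picture shows:
- **Straightedge:** white plate with a black grip near (362,225).
- **Span:** truss at (402,183). The plain girder look-alike is at (380,143).
- **Gap:** the two abutments around the blue river, near (256,197).
- **Trees:** the green row is at (326,180). The blue row at (260,269) and the white row at (390,275) are decoys.

Next I'll measure positions.

```bash
cat > h.py <<'E'
import numpy as np, cv2
from scipy.spatial.transform import Rotation as R
from scipy.optimize import least_squares
from plant import ctrl, eyes, nets
def cam(name, st=None):
    c=eyes.get_calibration(name)
    if name=="wrist":
        st=st or ctrl.read_state()
        T=np.eye(4);T[:3,:3]=R.from_rotvec(st['tool_rot']).as_matrix();T[:3,3]=st['tool_pos']
        M=T@c['hand_eye']; Rm,t=M[:3,:3],M[:3,3]
    else: Rm,t=R.from_rotvec(c['rotation']).as_matrix(),c['xyz']
    return dict(K=c['camera_matrix'],k1=c['k1'],R=Rm,t=np.array(t))
def proj(c,P):
    p=(np.atleast_2d(P)-c['t'])@c['R']
    s=p[:,:2]/p[:,2:3]; s=s*(1+c['k1']*(s**2).sum(1,keepdims=True))
    return s*[c['K'][0,0],c['K'][1,1]]+c['K'][:2,2]
def unproj(c,uv,z):
    uv=np.atleast_2d(np.array(uv,float)).reshape(-1,1,2)
    s=cv2.undistortPoints(uv,c['K'],np.array([c['k1'],0,0,0.]))[:,0]
    d=np.c_[s,np.ones(len(s))]@c['R'].T
    return c['t']+d*((z-c['t'][2])/d[:,2:3])
def rot(yaw): 
    return np.array([[np.cos(yaw),-np.sin(yaw),0],[np.sin(yaw),np.cos(yaw),0],[0,0,1]])
def place(x,y,yaw,P,z=0): return np.atleast_2d(P)@rot(yaw).T+[x,y,z]
def edges(c,im,pose,segs,z=0):
    im=im.copy()
    for col,ss in segs:
        for a,b in ss:
            p=proj(c,place(*pose,[a,b],z))
            cv2.line(im,*[tuple(int(v*16) for v in q) for q in p],col,1,cv2.LINE_AA,4)
    return im
def box(x0,x1,y0,y1,z0,z1):
    s=[]
    for z in (z0,z1):
        s+=[((x0,y0,z),(x1,y0,z)),((x1,y0,z),(x1,y1,z)),((x1,y1,z),(x0,y1,z)),((x0,y1,z),(x0,y0,z))]
    return s+[((x,y,z0),(x,y,z1)) for x in(x0,x1) for y in (y0,y1)]
GAP=box(-.03,.03,.06,.13,0,.055)+box(-.03,.03,-.13,-.06,0,.055)
SPAN=box(-.022,.022,-.1,.1,0,0)+box(-.022,.022,-.075,.075,0,.054)
SE=box(-.025,.025,-.12,.12,0,.005)+box(-.015,.001,-.03,.03,.005,.033)
TREE=box(-.09,.09,-.015,.015,0,.0)
def grab(name):
    st=ctrl.read_state(); c=cam(name,st) ; im=eyes.snapshot(name)[:,:,::-1].copy(); return c,im
E
python3 - <<'E'
from h import *
c=cam("top"); im=cv2.imread("pics/top0.png")
# straightedge white seg
hsv=cv2.cvtColor(im,cv2.COLOR_BGR2HSV)
m=((hsv[...,1]<50)&(hsv[...,2]>150)).astype(np.uint8)
m[:210]=0;m[240:]=0;m[:,:320]=0;m[:,405:]=0
m=cv2.morphologyEx(m,cv2.MORPH_CLOSE,np.ones((9,9)))
v,u=np.nonzero(m); W=unproj(c,np.c_[u,v],.005)
r=cv2.minAreaRect((W[:,:2]*1000).astype(np.float32)); print("SE rect mm",r)
f=lambda x,y:(150+x/2.3,90+y/2.3)
# from enlarged crop: gap front corners (base) etc.
for n,p,z in [("span ends",[(513,216),(519,233),(640,190),(644,215)],0.0),
  ("gapL front top L,R",[(157,281),(209,270)],.055),("gapR front top",[(291,253),(335,241)],.055),
  ("gap back tops",[(150,237),(199,228),(281,207),(328,198)],.063),
  ("tree",[(402,150),(409,265)],0)]:
  print(n,unproj(c,[f(*q) for q in p],z).round(3).tolist())
for n in ("side",): 
  cs=cam(n)
  for l,p,z in [("gap",(296,185),0),("span",(374,271),0),("se",(300,253),0)]: print(l,unproj(cs,[p],z).round(3))
for l,p in [("gap",(256,197)),("span",(402,183)),("se",(362,225))]: print(l,unproj(c,[p],0).round(3))
E
```

```text
SE rect mm ((466.7738037109375, -136.68362426757812), (240.94129943847656, 51.04832077026367), 87.11031341552734)
span ends [[0.614, -0.179, 0.0], [0.588, -0.187, 0.0], [0.656, -0.374, 0.0], [0.617, -0.378, 0.0]]
gapL front top L,R [[0.502, 0.338, 0.055], [0.519, 0.264, 0.055]]
gapR front top [[0.545, 0.149, 0.055], [0.563, 0.086, 0.055]]
gap back tops [[0.564, 0.349, 0.063], [0.578, 0.28, 0.063], [0.61, 0.164, 0.063], [0.624, 0.097, 0.063]]
tree [[0.715, -0.011, 0.0], [0.537, -0.022, 0.0]]
gap [[0.555 0.221 0.   ]]
span [[ 0.627 -0.265  0.   ]]
se [[ 0.47  -0.142  0.   ]]
gap [[0.564 0.225 0.   ]]
span [[ 0.618 -0.28   0.   ]]
se [[ 0.471 -0.138  0.   ]]
```

```bash
cat >> h.py <<'E'
def toolR(jaw):  # tool x down, tool z along jaw yaw
    x=np.array([0,0,-1.]);z=np.array([np.cos(jaw),np.sin(jaw),0]);return np.c_[x,np.cross(z,x),z]
def delta(pos,jaw,st=None,cmd=None):
    st=st or ctrl.read_state()
    R0=R.from_rotvec(st['tool_rot']).as_matrix(); p0=st['tool_pos']
    best=min((toolR(j) for j in (jaw,jaw+np.pi)),key=lambda M:R.from_matrix(R0.T@M).magnitude())
    d=R0.T@(np.array(pos)-p0)*1000; w=R.from_matrix(R0.T@best).as_rotvec(degrees=True)
    print("d mm",d.round(1),"w deg",w.round(2),"rows",np.linalg.norm(d)/41.7, np.linalg.norm(w)/7.16)
E
python3 - <<'E'
from h import *
st=ctrl.read_state(); print(R.from_rotvec(st['tool_rot']).as_matrix().round(3))
for p,j in [((.47,-.14,.25),-.05),((.40,-.0,.30),-.05)]: delta(p,j)
out=[]
for n in ("top","side"):
  c=cam(n); im=cv2.imread(f"pics/{n}0.png")
  k=4; c['K'][:2,:]*=k
  im=cv2.resize(im,None,fx=k,fy=k,interpolation=cv2.INTER_CUBIC)
  im=edges(c,im,(.5615,.219,.237),[((0,0,255),GAP)])
  im=edges(c,im,(.618,-.279,.13),[((255,0,255),SPAN)])
  im=edges(c,im,(.4668,-.1367,-.05),[((0,0,255),SE)])
  im=edges(c,im,(.626,-.0165,.06),[((0,0,255),TREE)])
  if n=="top": a,b=im[150*k:250*k,205*k:310*k],im[150*k:250*k,310*k:440*k]
  else: a,b=im[145*k:220*k,265*k:380*k],im[220*k:310*k,270*k:410*k]
  cv2.imwrite(f"pics/{n}1a.png",a);cv2.imwrite(f"pics/{n}1b.png",b)
E
```

```text
[[-0.     0.915  0.404]
 [ 0.     0.404 -0.915]
 [-1.     0.    -0.   ]]
d mm [ -18.7  373.4 -232.1] w deg [-63.31  -0.    -0.  ] rows 10.551692091073235 8.842268184486244
d mm [ -68.7  365.9 -388.4] w deg [-63.31  -0.    -0.  ] rows 12.901811800577327 8.842268184486244
```

View pics/top1a.png

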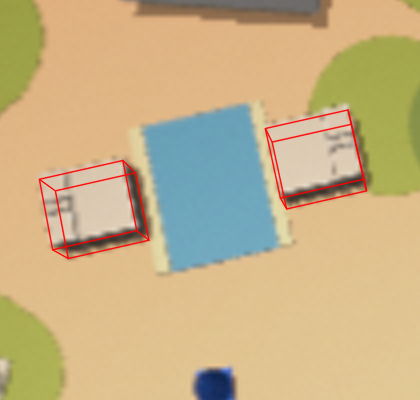

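View pics/top1b.png

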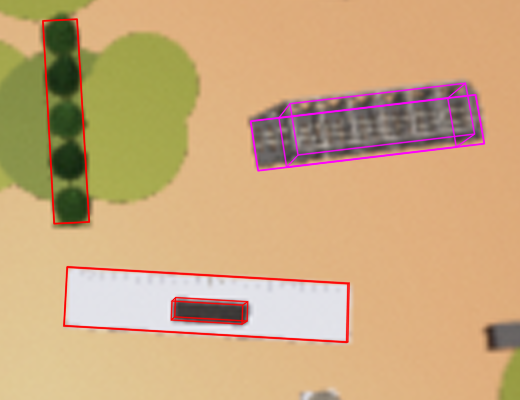

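View pics/side1a.png

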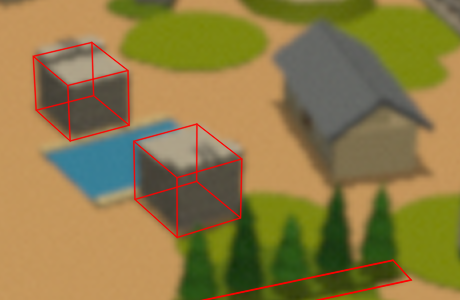

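View pics/side1b.png

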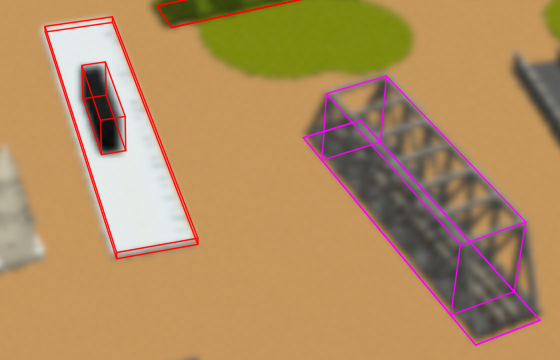

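The overlay gives good priors. Next I'll move the hand up over the middle for a wrist view of everything.

>>> arm_command(
  targets=[
    {"dx": -43,"dy": 158,"dz": -131,"wx": -21},
    {"dx": -43,"dy": 158,"dz": -131,"wx": -21},
    {"dx": -43,"dy": 158,"dz": -131,"wx": -21},
    {"dx": -43,"dy": 158,"dz": -131,"wx": -21},
    {"dx": -43,"dy": 158,"dz": -131,"wx": -21},
  ],
)

```text
schema error: expected keys dx, dy, dz, wx, wy, wz, hand
```

>>> arm_command(
  targets=[
    {"dx": -43,"dy": 195,"dz": -65,"wx": -21},
    {"dx": -43,"dy": 195,"dz": -65,"wx": -21},
    {"dx": -43,"dy": 195,"dz": -65,"wx": -21},
    {"dx": -43,"dy": 195,"dz": -65,"wx": -21},
    {"dx": -43,"dy": 195,"dz": -65,"wx": -21},
  ],
)

```text
schema error: expected keys dx, dy, dz, wx, wy, wz, hand
```

>>> arm_command(
  targets=[
    {"dx": -43,"dy": 205,"dz": 10,"wx": -21.3},
    {"dx": -43,"dy": 205,"dz": 10,"wx": -21.3},
    {"dx": -43,"dy": 205,"dz": 10,"wx": -21.3},
    {"dx": -43,"dy": 205,"dz": 10,"wx": -21.3},
    {"dx": -43,"dy": 205,"dz": 10,"wx": -21.3},
  ],
)

```text
schema error: expected keys dx, dy, dz, wx, wy, wz, hand
```

>>> arm_command(
  targets=[
    {"dx": 0},
    {"dx": 0},
  ],
)

```text
schema error: expected keys dx, dy, dz, wx, wy, wz, hand
```

Run:
```python
from h import *
st=ctrl.read_state(); print(st['time_s'],st['tool_pos'],st['qd'].round(3))
c,im=grab("wrist"); cv2.imwrite("pics/w1.png",im); np.save("w1.npy",np.r_[st['tool_pos'],st['tool_rot']])
im=edges(c,im,(.5615,.219,.237),[((0,0,255),GAP)])
im=edges(c,im,(.618,-.279,.13),[((255,0,255),SPAN)])
im=edges(c,im,(.4668,-.1367,-.05),[((0,0,255),SE)])
im=edges(c,im,(.626,-.0165,.06),[((0,0,255),TREE)])
cv2.imwrite("pics/w1o.png",im)
```

```text
1.15 [ 0.2221841  -0.50310062  0.23128866] [ 0.001  0.    -0.001  0.001  0.    -0.001]
```

View pics/w1o.png

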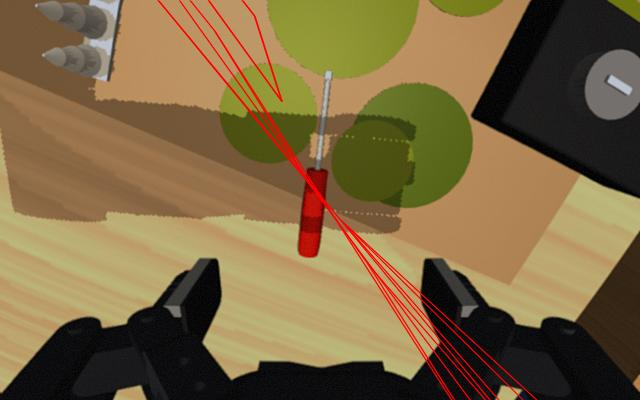

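The moves were refused because every row needs all seven keys. I'll send them again in full.

>>> arm_command(
  targets=[
    {"dx": -43,"dy": 158,"dz": -131,"wx": -21,"wy": 0,"wz": 0,"hand": 0},
    {"dx": -43,"dy": 158,"dz": -131,"wx": -21,"wy": 0,"wz": 0,"hand": 0},
    {"dx": -43,"dy": 158,"dz": -131,"wx": -21,"wy": 0,"wz": 0,"hand": 0},
    {"dx": -43,"dy": 158,"dz": -131,"wx": -21,"wy": 0,"wz": 0,"hand": 0},
    {"dx": -43,"dy": 158,"dz": -131,"wx": -21,"wy": 0,"wz": 0,"hand": 0},
  ],
)

```text
time_s: 1.62
tool_pos: [0.3135, -0.3189, 0.2744]
tool_rot: [0.616, 1.481, -0.616]
wrist_force: [0.7, 0.6, -0.1]
gripper_width: 0.0853
```

>>> arm_command(
  targets=[
    {"dx": -43,"dy": 195,"dz": -65,"wx": -21,"wy": 0,"wz": 0,"hand": 0},
    {"dx": -43,"dy": 195,"dz": -65,"wx": -21,"wy": 0,"wz": 0,"hand": 0},
    {"dx": -43,"dy": 195,"dz": -65,"wx": -21,"wy": 0,"wz": 0,"hand": 0},
    {"dx": -43,"dy": 195,"dz": -65,"wx": -21,"wy": 0,"wz": 0,"hand": 0},
    {"dx": -43,"dy": 195,"dz": -65,"wx": -21,"wy": 0,"wz": 0,"hand": 0},
  ],
)

```text
time_s: 2.03
tool_pos: [0.4053, -0.1366, 0.3174]
tool_rot: [0.33, 1.545, -0.331]
wrist_force: [0.7, -0.2, 0.2]
gripper_width: 0.0854
```

>>> arm_command(
  targets=[
    {"dx": -43,"dy": 205,"dz": 10,"wx": -21.3,"wy": 0,"wz": 0,"hand": 0},
    {"dx": -43,"dy": 205,"dz": 10,"wx": -21.3,"wy": 0,"wz": 0,"hand": 0},
    {"dx": -43,"dy": 205,"dz": 10,"wx": -21.3,"wy": 0,"wz": 0,"hand": 0},
    {"dx": -43,"dy": 205,"dz": 10,"wx": -21.3,"wy": 0,"wz": 0,"hand": 0},
    {"dx": -43,"dy": 205,"dz": 10,"wx": -21.3,"wy": 0,"wz": 0,"hand": 0},
  ],
)

```text
time_s: 2.45
tool_pos: [0.4979, 0.0454, 0.36]
tool_rot: [0.039, 1.57, -0.039]
wrist_force: [0.3, -0.2, 0.2]
gripper_width: 0.0852
```

>>> arm_command(
  targets=[
    {"dx": 0,"dy": 0,"dz": 0,"wx": 0,"wy": 0,"wz": 0,"hand": 0},
    {"dx": 0,"dy": 0,"dz": 0,"wx": 0,"wy": 0,"wz": 0,"hand": 0},
    {"dx": 0,"dy": 0,"dz": 0,"wx": 0,"wy": 0,"wz": 0,"hand": 0},
  ],
)

```text
time_s: 2.7
tool_pos: [0.4971, 0.0429, 0.359]
tool_rot: [0.039, 1.571, -0.039]
wrist_force: [-0.2, -0.2, 0.5]
gripper_width: 0.0852
```

Run:
```python
from h import *
st=ctrl.read_state(); print(st['time_s'],st['tool_pos'],st['qd'].round(3))
c,im=grab("wrist"); cv2.imwrite("pics/w1.png",im); np.save("w1.npy",np.r_[st['tool_pos'],st['tool_rot']])
im=edges(c,im,(.5615,.219,.237),[((0,0,255),GAP)])
im=edges(c,im,(.4668,-.1367,-.05),[((0,0,255),SE)])
im=edges(c,im,(.626,-.0165,.06),[((0,0,255),TREE)])
cv2.imwrite("pics/w1o.png",im)
```

```text
2.7 [0.49711417 0.04293857 0.35904032] [-0.029 -0.008  0.013 -0.001 -0.001  0.001]
```

View pics/w1o.png

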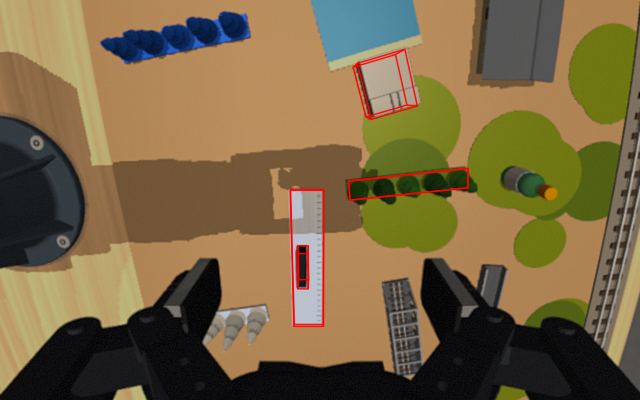

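The wrist view matches the priors. The straightedge overlay sits on the plate, the near abutment is at (387,85) and the green trees are at (410,185). I'll shift left so both abutments show.

>>> arm_command(
  targets=[
    {"dx": 0,"dy": 140,"dz": 0,"wx": 0,"wy": 0,"wz": 0,"hand": 0},
    {"dx": 0,"dy": 140,"dz": 0,"wx": 0,"wy": 0,"wz": 0,"hand": 0},
    {"dx": 0,"dy": 140,"dz": 0,"wx": 0,"wy": 0,"wz": 0,"hand": 0},
    {"dx": 0,"dy": 140,"dz": 0,"wx": 0,"wy": 0,"wz": 0,"hand": 0},
    {"dx": 0,"dy": 140,"dz": 0,"wx": 0,"wy": 0,"wz": 0,"hand": 0},
  ],
)

```text
time_s: 3.17
tool_pos: [0.5042, 0.1845, 0.359]
tool_rot: [0.039, 1.571, -0.038]
wrist_force: [0.9, 0.3, -0.1]
gripper_width: 0.0852
```

>>> arm_command(
  targets=[
    {"dx": 0,"dy": 0,"dz": 0,"wx": 0,"wy": 0,"wz": 0,"hand": 0},
    {"dx": 0,"dy": 0,"dz": 0,"wx": 0,"wy": 0,"wz": 0,"hand": 0},
    {"dx": 0,"dy": 0,"dz": 0,"wx": 0,"wy": 0,"wz": 0,"hand": 0},
  ],
)

```text
time_s: 3.42
tool_pos: [0.5046, 0.1815, 0.3595]
tool_rot: [0.041, 1.57, -0.041]
wrist_force: [0.1, 0.4, -0.1]
gripper_width: 0.0854
```

Run:
```python
from h import *
st=ctrl.read_state(); print(st['time_s'],st['tool_pos'],st['qd'].round(3))
c,im=grab("wrist"); cv2.imwrite("pics/w2.png",im); np.save("w2.npy",np.r_[st['tool_pos'],st['tool_rot']])
k=3;c['K'][:2]*=k; im=cv2.resize(im,None,fx=k,fy=k,interpolation=cv2.INTER_CUBIC)
im=edges(c,im,(.5615,.219,.237),[((0,0,255),GAP)])
cv2.imwrite("pics/w2o.png",im[:190*k,250*k:515*k]); print(proj(c,[.5615,.219,.055])/k)
for q in GAP: pass
```

```text
3.4167 [0.50455541 0.18146129 0.35950587] [ 0.005 -0.    -0.003  0.001  0.001  0.004]
[[363.72181989 123.20540201]]
```

View pics/w2o.png

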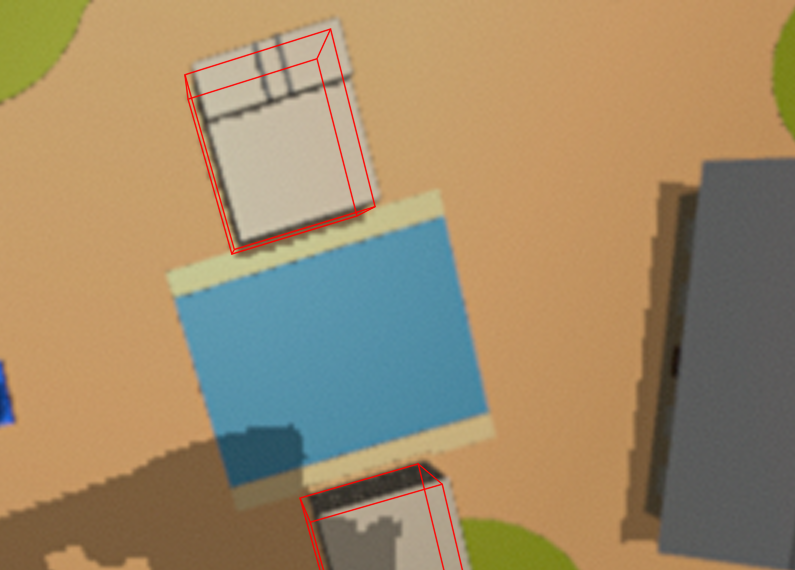

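```bash
cat > fit.py <<'E'
from h import *
def camfrom(v): return cam("wrist",dict(tool_pos=v[:3],tool_rot=v[3:]))
def fit(c,pts,model,x0,z=0):
    pts=np.array(pts,float);model=np.array(model)
    f=lambda x:(proj(c,place(x[0],x[1],x[2],model,z))-pts).ravel()
    s=least_squares(f,x0,loss='soft_l1',x_scale=[.01,.01,.1]); return s.x,f(s.x).reshape(-1,2)
E
python3 - <<'E'
from fit import *
c=camfrom(np.load("w2.npy"))
P=[(243,242),(380,197),(193,66),(340,19),(311,518),(450,480),(424,461)]
M=[(-.03,.06,.055),(.03,.06,.055),(-.03,.13,.063),(.03,.13,.063),(-.03,-.06,.055),(.03,-.06,.055),(.03,-.06,0)]
pts=[((u+.5)/3-.5+250,(v+.5)/3-.5) for u,v in P]
x,r=fit(c,pts,M,(.5615,.219,.237)); print(x,r.round(1).tolist())
# river edges ends for info
print(unproj(c,[((u+.5)/3-.5+250,(v+.5)/3-.5) for u,v in [(168,272),(440,190),(238,510),(495,436)]],0).round(4))
im=cv2.imread("pics/w2.png")
k=3;c['K'][:2]*=k; im=cv2.resize(im,None,fx=k,fy=k,interpolation=cv2.INTER_CUBIC)
im=edges(c,im,x,[((0,0,255),GAP)])
cv2.imwrite("pics/w2o2.png",im[:190*k,250*k:515*k])
# top check
c=cam("top");im=cv2.imread("pics/top0.png");k=5;c['K'][:2]*=k; im=cv2.resize(im,None,fx=k,fy=k,interpolation=cv2.INTER_CUBIC)
im=edges(c,im,x,[((0,0,255),GAP)]); cv2.imwrite("pics/top2.png",im[165*k:225*k,205*k:310*k])
E
```

```text
[0.56394271 0.22121156 0.23350739] [[-0.7, 0.6], [0.7, 1.5], [-0.4, -0.6], [0.2, -0.3], [1.6, -0.2], [-0.7, -0.1], [-0.2, -0.3]]
[[0.488  0.2641 0.    ]
 [0.6147 0.2943 0.    ]
 [0.5154 0.1495 0.    ]
 [0.642  0.1799 0.    ]]
```

View pics/w2o2.png

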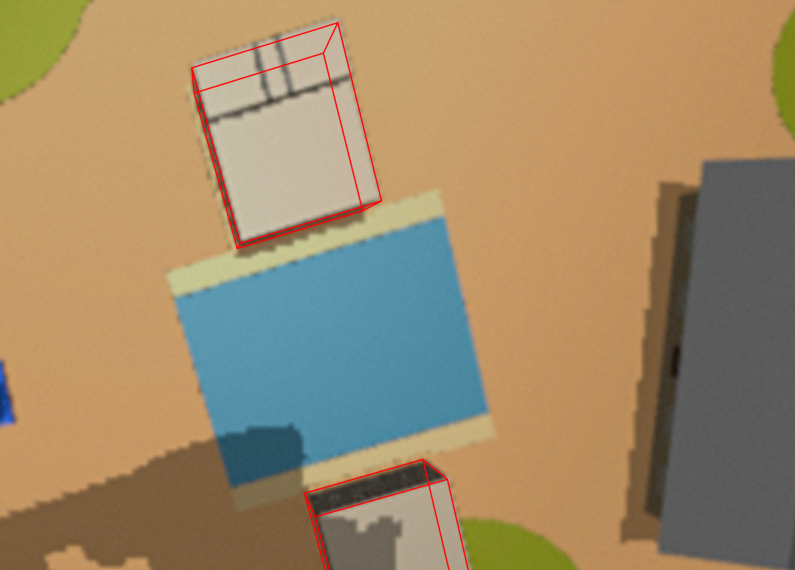

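View pics/top2.png

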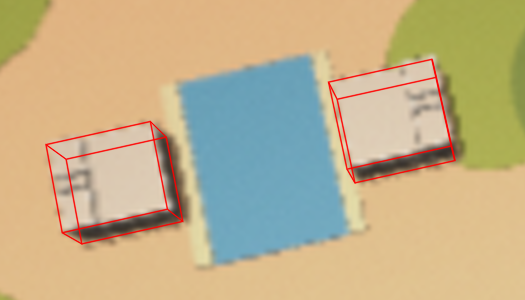

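Run:
```python
from fit import *
delta((.46,-.136,.13),-.05)
c=camfrom(np.load("w1.npy")); im=cv2.imread("pics/w1.png")
k=4;c['K'][:2]*=k; im=cv2.resize(im,None,fx=k,fy=k,interpolation=cv2.INTER_CUBIC)
im=edges(c,im,(.4668,-.1367,-.05),[((0,0,255),SE)])
cv2.imwrite("pics/w1o2.png",im[180*k:330*k,260*k:440*k])
t=cam("top"); print(unproj(t,[(258,246),(263,295)],0.02).round(3))
```

```text
d mm [ 229.6 -319.5  -28. ] w deg [-0.12  0.01  0.01] rows 9.45747207637756 0.01704690032325888
[[0.396 0.209 0.02 ]
 [0.238 0.188 0.02 ]]
```

View pics/w1o2.png

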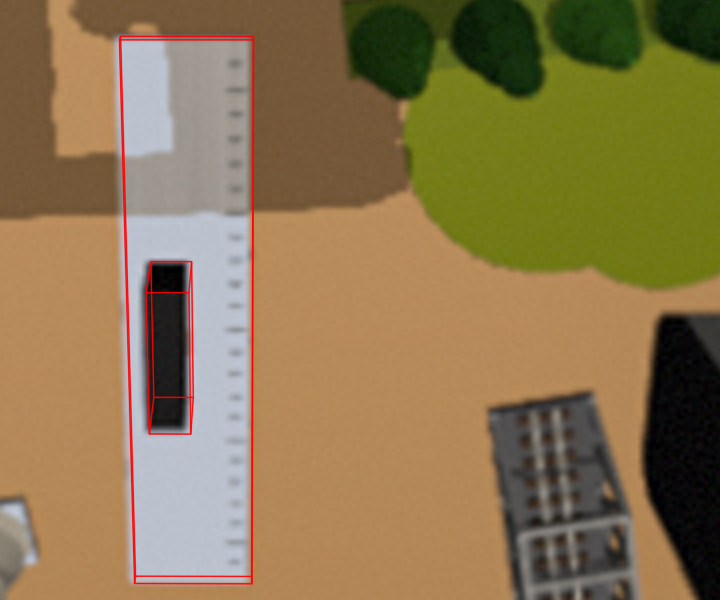

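The straightedge fit is within about 1 px. I'll move above its grip.

>>> arm_command(
  targets=[
    {"dx": 115,"dy": -160,"dz": -14,"wx": 0,"wy": 0,"wz": 0,"hand": 0},
    {"dx": 115,"dy": -160,"dz": -14,"wx": 0,"wy": 0,"wz": 0,"hand": 0},
    {"dx": 115,"dy": -160,"dz": -14,"wx": 0,"wy": 0,"wz": 0,"hand": 0},
    {"dx": 115,"dy": -160,"dz": -14,"wx": 0,"wy": 0,"wz": 0,"hand": 0},
    {"dx": 115,"dy": -160,"dz": -14,"wx": 0,"wy": 0,"wz": 0,"hand": 0},
  ],
)

```text
time_s: 3.88
tool_pos: [0.4811, 0.021, 0.2429]
tool_rot: [0.04, 1.571, -0.041]
wrist_force: [1.7, -0.6, 0.2]
gripper_width: 0.0855
```

>>> arm_command(
  targets=[
    {"dx": 115,"dy": -160,"dz": -14,"wx": 0,"wy": 0,"wz": 0,"hand": 0},
    {"dx": 115,"dy": -160,"dz": -14,"wx": 0,"wy": 0,"wz": 0,"hand": 0},
    {"dx": 115,"dy": -160,"dz": -14,"wx": 0,"wy": 0,"wz": 0,"hand": 0},
    {"dx": 115,"dy": -160,"dz": -14,"wx": 0,"wy": 0,"wz": 0,"hand": 0},
    {"dx": 115,"dy": -160,"dz": -14,"wx": 0,"wy": 0,"wz": 0,"hand": 0},
  ],
)

```text
time_s: 4.3
tool_pos: [0.459, -0.138, 0.1279]
tool_rot: [0.041, 1.571, -0.041]
wrist_force: [0.6, -0.2, -0.4]
gripper_width: 0.0853
```

>>> arm_command(
  targets=[
    {"dx": 0,"dy": 0,"dz": 0,"wx": 0,"wy": 0,"wz": 0,"hand": 0},
    {"dx": 0,"dy": 0,"dz": 0,"wx": 0,"wy": 0,"wz": 0,"hand": 0},
    {"dx": 0,"dy": 0,"dz": 0,"wx": 0,"wy": 0,"wz": 0,"hand": 0},
  ],
)

```text
time_s: 4.55
tool_pos: [0.4605, -0.1354, 0.1299]
tool_rot: [0.04, 1.57, -0.04]
wrist_force: [-0.5, -0.3, -0.1]
gripper_width: 0.0855
```

Run:
```python
from fit import *
st=ctrl.read_state(); print(st['time_s'],st['tool_pos'])
delta((.46,-.136,.009),-.05)
c,im=grab("wrist"); cv2.imwrite("pics/w3.png",im)
im=edges(c,im,(.4668,-.1367,-.05),[((0,0,255),SE)])
cv2.imwrite("pics/w3o.png",im)
```

```text
4.55 [ 0.46051559 -0.13538977  0.12992023]
d mm [120.9  -0.6  -0.6] w deg [-0.08  0.03  0.  ] rows 2.8998289373574155 0.011704004057227801
```

View pics/w3o.png

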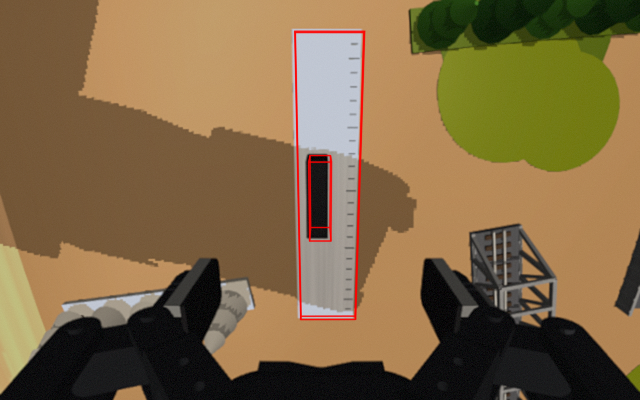

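>>> arm_command(
  targets=[
    {"dx": 40,"dy": 0,"dz": -0.5,"wx": 0,"wy": 0,"wz": 0,"hand": 0},
    {"dx": 80,"dy": 0,"dz": -0.5,"wx": 0,"wy": 0,"wz": 0,"hand": 0},
    {"dx": 105,"dy": 0,"dz": -0.5,"wx": 0,"wy": 0,"wz": 0,"hand": 0},
    {"dx": 120,"dy": 0,"dz": -0.5,"wx": 0,"wy": 0,"wz": 0,"hand": 0},
    {"dx": 120,"dy": 0,"dz": -0.5,"wx": 0,"wy": 0,"wz": 0,"hand": 0},
  ],
)

```text
time_s: 5.02
tool_pos: [0.459, -0.1338, 0.0076]
tool_rot: [0.039, 1.574, -0.037]
wrist_force: [0.0, -0.6, 0.7]
gripper_width: 0.0854
```

>>> arm_command(
  targets=[
    {"dx": 0,"dy": 0,"dz": 0,"wx": 0,"wy": 0,"wz": 0,"hand": 255},
    {"dx": 0,"dy": 0,"dz": 0,"wx": 0,"wy": 0,"wz": 0,"hand": 255},
    {"dx": 0,"dy": 0,"dz": 0,"wx": 0,"wy": 0,"wz": 0,"hand": 255},
    {"dx": 0,"dy": 0,"dz": 0,"wx": 0,"wy": 0,"wz": 0,"hand": 255},
    {"dx": 0,"dy": 0,"dz": 0,"wx": 0,"wy": 0,"wz": 0,"hand": 255},
  ],
  force=60,
)

```text
time_s: 5.43
tool_pos: [0.4604, -0.1353, 0.0103]
tool_rot: [0.039, 1.569, -0.04]
wrist_force: [0.6, -1.1, 0.2]
gripper_width: 0.0254
```

>>> arm_command(
  targets=[
    {"dx": 0,"dy": 0,"dz": 0,"wx": 0,"wy": 0,"wz": 0,"hand": 255},
    {"dx": 0,"dy": 0,"dz": 0,"wx": 0,"wy": 0,"wz": 0,"hand": 255},
    {"dx": 0,"dy": 0,"dz": 0,"wx": 0,"wy": 0,"wz": 0,"hand": 255},
    {"dx": 0,"dy": 0,"dz": 0,"wx": 0,"wy": 0,"wz": 0,"hand": 255},
  ],
)

```text
time_s: 5.77
tool_pos: [0.4602, -0.1353, 0.0102]
tool_rot: [0.039, 1.57, -0.04]
wrist_force: [-1.5, 0.8, 9.0]
gripper_width: 0.0151
```

Run:
```python
from fit import *
st=ctrl.read_state(); print(st['time_s'],st['tool_pos'],st['gripper_width'],st['wrist_force'])
c,im=grab("wrist"); cv2.imwrite("pics/w4.png",im)
```

```text
5.7667 [ 0.46022526 -0.13525964  0.01015868] 0.01506846961253272 [-1.52063315  0.83017713  8.99356749]
```

View pics/w4.png

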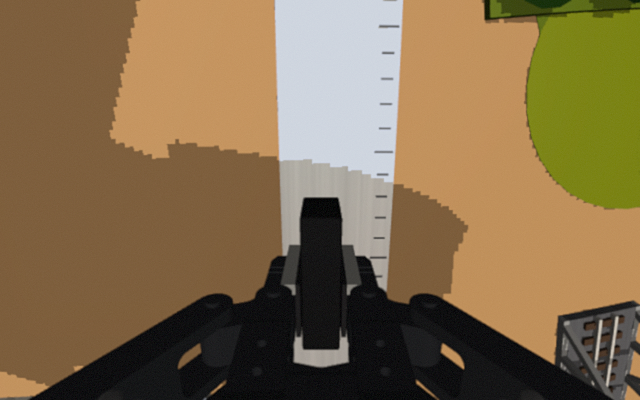

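Gripped: the width is 15 mm, as expected for the 16 mm grip. I'll lift and carry it to the pre-contact pose.

>>> arm_command(
  targets=[
    {"dx": -20,"dy": 0,"dz": 0,"wx": 0,"wy": 0,"wz": 0,"hand": 255},
    {"dx": -20,"dy": 40,"dz": -13,"wx": -2,"wy": 0,"wz": 0,"hand": 255},
    {"dx": -20,"dy": 80,"dz": -13,"wx": -4,"wy": 0,"wz": 0,"hand": 255},
    {"dx": -20,"dy": 120,"dz": -13,"wx": -6,"wy": 0,"wz": 0,"hand": 255},
    {"dx": -20,"dy": 160,"dz": -13,"wx": -8,"wy": 0,"wz": 0,"hand": 255},
  ],
)

```text
time_s: 6.23
tool_pos: [0.4547, 0.0268, 0.0297]
tool_rot: [-0.071, 1.569, 0.071]
wrist_force: [1.0, -0.5, -1.5]
gripper_width: 0.015
```

>>> arm_command(
  targets=[
    {"dx": 0,"dy": 40,"dz": 3,"wx": -2,"wy": 0,"wz": 0,"hand": 255},
    {"dx": 0,"dy": 80,"dz": 6,"wx": -4,"wy": 0,"wz": 0,"hand": 255},
    {"dx": 0,"dy": 120,"dz": 8,"wx": -6,"wy": 0,"wz": 0,"hand": 255},
    {"dx": 0,"dy": 155,"dz": 10,"wx": -8,"wy": 0,"wz": 0,"hand": 255},
    {"dx": 0,"dy": 178,"dz": 10,"wx": -8.2,"wy": 0,"wz": 0,"hand": 255},
  ],
)

```text
time_s: 6.65
tool_pos: [0.4487, 0.2065, 0.0296]
tool_rot: [-0.185, 1.562, 0.186]
wrist_force: [-0.1, -0.3, -1.2]
gripper_width: 0.0147
```

>>> arm_command(
  targets=[
    {"dx": 0,"dy": 0,"dz": 0,"wx": 0,"wy": 0,"wz": 0,"hand": 255},
    {"dx": 0,"dy": 0,"dz": 0,"wx": 0,"wy": 0,"wz": 0,"hand": 255},
    {"dx": 0,"dy": 0,"dz": 0,"wx": 0,"wy": 0,"wz": 0,"hand": 255},
  ],
)

```text
time_s: 6.9
tool_pos: [0.4489, 0.203, 0.0293]
tool_rot: [-0.183, 1.564, 0.182]
wrist_force: [0.7, 0.3, -2.0]
gripper_width: 0.0147
```

Run:
```python
from fit import *
st=ctrl.read_state(); print(st['time_s'],st['tool_pos'],st['gripper_width'],st['wrist_force'])
delta((.492,.204,.0115),.2335)
c,im=grab("wrist"); cv2.imwrite("pics/w5.png",im)
im=edges(c,im,(.564,.2212,.2335),[((0,0,255),GAP)])
Rm=R.from_rotvec(st['tool_rot']).as_matrix(); z=Rm[:,2]; yaw=np.arctan2(z[1],z[0]); print(yaw)
p=st['tool_pos']+z*.007
im=edges(c,im,(p[0],p[1],yaw),[((0,255,0),SE)],p[2]-.010)
cv2.imwrite("pics/w5o.png",im)
```

```text
6.9 [0.44886747 0.20297388 0.02934894] 0.014726178741307704 [ 0.7115028   0.31608502 -2.0116962 ]
d mm [17.8 -8.9 42.2] w deg [-0.06 -0.03  0.01] rows 1.119689102303593 0.008655099615322175
0.23252412758724428
```

View pics/w5o.png

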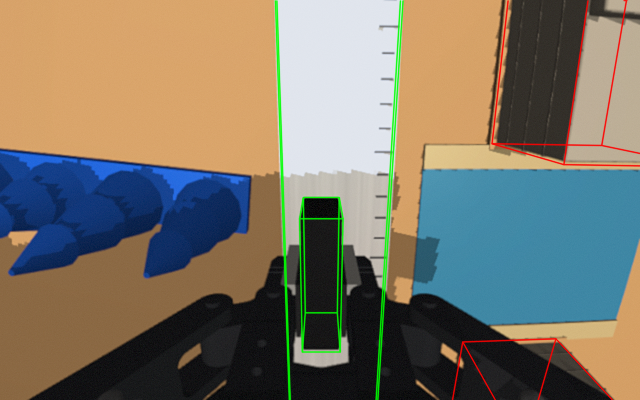

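>>> arm_command(
  targets=[
    {"dx": 0,"dy": -9,"dz": 20,"wx": 0,"wy": 0,"wz": 0,"hand": 255},
    {"dx": 10,"dy": -9,"dz": 38,"wx": 0,"wy": 0,"wz": 0,"hand": 255},
    {"dx": 18,"dy": -9,"dz": 42,"wx": 0,"wy": 0,"wz": 0,"hand": 255},
    {"dx": 19,"dy": -9,"dz": 42,"wx": 0,"wy": 0,"wz": 0,"hand": 255},
    {"dx": 19,"dy": -9,"dz": 42,"wx": 0,"wy": 0,"wz": 0,"hand": 255},
  ],
)

```text
time_s: 7.37
tool_pos: [0.4925, 0.2035, 0.0102]
tool_rot: [-0.181, 1.563, 0.181]
wrist_force: [0.2, -0.1, -0.2]
gripper_width: 0.0151
```

>>> arm_command(
  targets=[
    {"dx": 0,"dy": 0,"dz": 4,"wx": 0,"wy": 0,"wz": 0,"hand": 255},
    {"dx": 0,"dy": 0,"dz": 7,"wx": 0,"wy": 0,"wz": 0,"hand": 255},
    {"dx": 0,"dy": 0,"dz": 8,"wx": 0,"wy": 0,"wz": 0,"hand": 255},
    {"dx": 0,"dy": 0,"dz": 8,"wx": 0,"wy": 0,"wz": 0,"hand": 255},
  ],
)

```text
time_s: 7.7
tool_pos: [0.4997, 0.206, 0.0103]
tool_rot: [-0.182, 1.563, 0.182]
wrist_force: [0.4, -0.3, -2.0]
gripper_width: 0.015
```

Run:
```python
from fit import *
st=ctrl.read_state(); print(st['time_s'],st['tool_pos'],st['gripper_width'],st['wrist_force'])
delta((.564-.037*.9729,.221-.037*.2314,.010),.2335)
c,im=grab("wrist"); cv2.imwrite("pics/w6.png",im)
im=edges(c,im,(.564,.2212,.2335),[((0,0,255),GAP)])
Rm=R.from_rotvec(st['tool_rot']).as_matrix(); z=Rm[:,2]; yaw=np.arctan2(z[1],z[0]); print(yaw)
p=st['tool_pos']+z*.007
im=edges(c,im,(p[0],p[1],yaw),[((0,255,0),SE)],p[2]-.010)
cv2.imwrite("pics/w6o.png",im)
```

```text
7.7 [0.4996649  0.20603179 0.01026725] 0.01498459751063517 [ 0.35338188 -0.303369   -1.98358338]
d mm [ 0.3 -0.3 29.1] w deg [-0.07 -0.02 -0.  ] rows 0.6967425000953424 0.010317593984270448
0.23224766600053992
```

View pics/w6o.png

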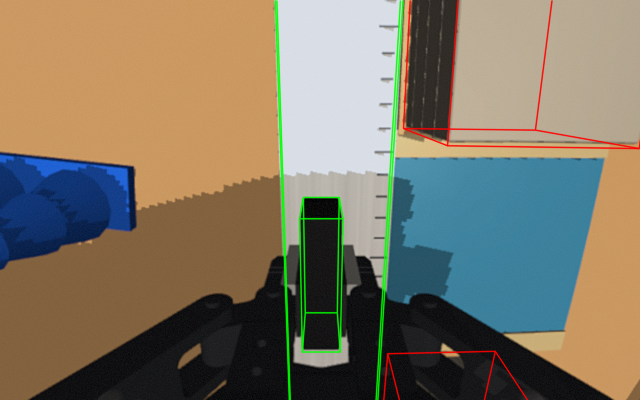

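About 4 mm short of flush by the model, and the picture shows the green edge just left of the left abutment's base. I'll advance gently and watch the force.

>>> arm_command(
  targets=[
    {"dx": 0.5,"dy": 0,"dz": 1,"wx": 0,"wy": 0,"wz": 0,"hand": 255},
    {"dx": 0.5,"dy": 0,"dz": 2,"wx": 0,"wy": 0,"wz": 0,"hand": 255},
    {"dx": 0.5,"dy": 0,"dz": 3,"wx": 0,"wy": 0,"wz": 0,"hand": 255},
    {"dx": 0.5,"dy": 0,"dz": 3,"wx": 0,"wy": 0,"wz": 0,"hand": 255},
  ],
)

```text
time_s: 8.08
tool_pos: [0.5023, 0.2069, 0.0102]
tool_rot: [-0.183, 1.564, 0.183]
wrist_force: [-2.8, -0.5, 6.0]
gripper_width: 0.0147
```

>>> arm_command(
  targets=[
    {"dx": 0,"dy": 0,"dz": 0.5,"wx": 0,"wy": 0,"wz": 0,"hand": 255},
    {"dx": 0,"dy": 0,"dz": 1,"wx": 0,"wy": 0,"wz": 0,"hand": 255},
    {"dx": 0,"dy": 0,"dz": 1,"wx": 0,"wy": 0,"wz": 0,"hand": 255},
  ],
)

```text
time_s: 8.33
tool_pos: [0.5031, 0.2071, 0.0102]
tool_rot: [-0.183, 1.564, 0.183]
wrist_force: [-3.6, -0.9, 5.5]
gripper_width: 0.0147
```

>>> arm_command(
  targets=[
    {"dx": 0,"dy": 0,"dz": 0.5,"wx": 0,"wy": 0,"wz": 0,"hand": 255},
    {"dx": 0,"dy": 0,"dz": 1,"wx": 0,"wy": 0,"wz": 0,"hand": 255},
    {"dx": 0,"dy": 0,"dz": 1,"wx": 0,"wy": 0,"wz": 0,"hand": 255},
  ],
)

```text
time_s: 8.58
tool_pos: [0.5035, 0.2071, 0.0102]
tool_rot: [-0.183, 1.565, 0.182]
wrist_force: [-7.1, -2.4, 9.5]
gripper_width: 0.0144
```

>>> arm_command(
  targets=[
    {"dx": 0,"dy": 0,"dz": 0.5,"wx": 0,"wy": 0,"wz": 0,"hand": 255},
    {"dx": 0,"dy": 0,"dz": 1,"wx": 0,"wy": 0,"wz": 0,"hand": 255},
    {"dx": 0,"dy": 0,"dz": 1,"wx": 0,"wy": 0,"wz": 0,"hand": 255},
  ],
)

```text
time_s: 8.83
tool_pos: [0.5039, 0.2071, 0.0102]
tool_rot: [-0.184, 1.567, 0.183]
wrist_force: [-9.4, -3.4, 13.5]
gripper_width: 0.0148
```

Run:
```python
from fit import *
st=ctrl.read_state(); print(st['time_s'],st['tool_pos'],st['gripper_width'],st['wrist_force'],st['ft_torque'])
c,im=grab("wrist"); cv2.imwrite("pics/w7.png",im)
x,y=st['tool_pos'][:2]; g=rot(.2335).T@(st['tool_pos']-[.564,.2212,0]); print("tcp in gap",g)
k=3; cv2.imwrite("pics/w7c.png",cv2.resize(im[:200,270:470],None,fx=k,fy=k,interpolation=cv2.INTER_CUBIC))
t=eyes.snapshot("top")[:,:,::-1]; cv2.imwrite("pics/top7.png",t); cv2.imwrite("pics/top7c.png",cv2.resize(t[160:250,200:330],None,fx=6,fy=6,interpolation=cv2.INTER_CUBIC))
s=eyes.snapshot("side")[:,:,::-1]; cv2.imwrite("pics/side7.png",s); cv2.imwrite("pics/side7c.png",cv2.resize(s[130:230,230:370],None,fx=5,fy=5,interpolation=cv2.INTER_CUBIC))
```

```text
8.8333 [0.50387494 0.20713894 0.01021394] 0.014779947706451945 [-9.4214319  -3.40471755 13.53867512] [-0.54519755  1.50453661  0.28144676]
tcp in gap [-0.06174692  0.00023249  0.01021394]
```

View pics/w7c.png

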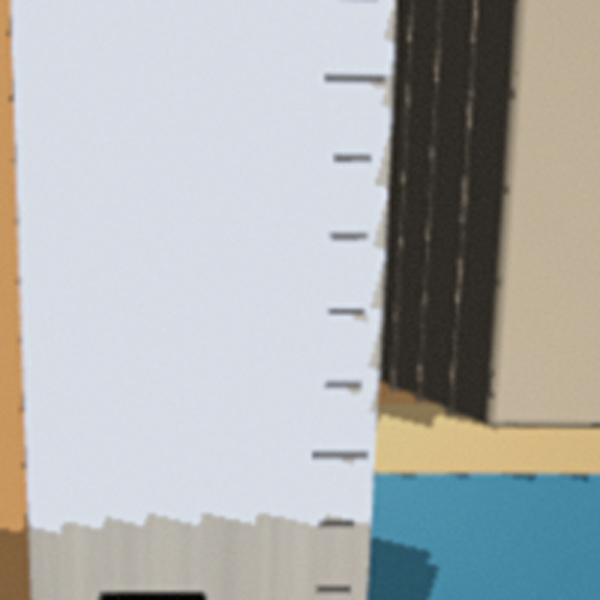

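View pics/side7c.png

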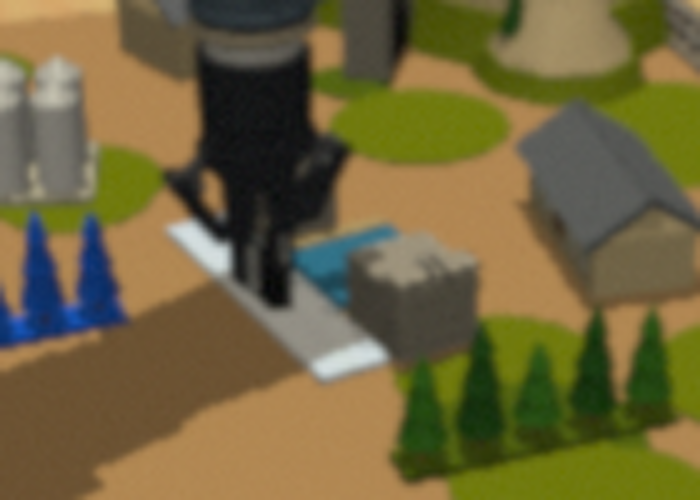

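View pics/top7c.png

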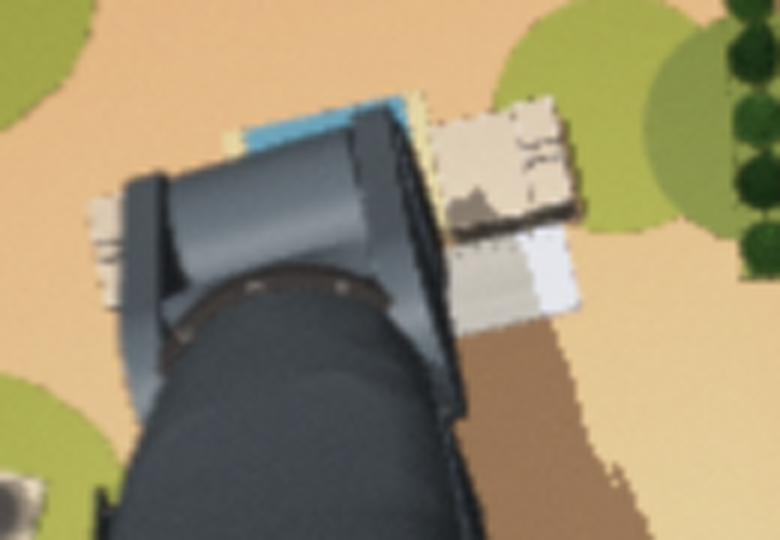

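Contact is at the expected place, TCP gap-x -61.7 mm. I'll ease the down-press and push a bit more so both ends seat.

>>> arm_command(
  targets=[
    {"dx": -0.8,"dy": 0,"dz": 0,"wx": 0,"wy": 0,"wz": 0,"hand": 255},
    {"dx": -0.8,"dy": 0,"dz": 1,"wx": 0,"wy": 0,"wz": 0,"hand": 255},
    {"dx": -0.8,"dy": 0,"dz": 1.5,"wx": 0,"wy": 0,"wz": 0,"hand": 255},
    {"dx": -0.8,"dy": 0,"dz": 1.5,"wx": 0,"wy": 0,"wz": 0,"hand": 255},
  ],
)

```text
time_s: 9.32
tool_pos: [0.5041, 0.2072, 0.0104]
tool_rot: [-0.185, 1.57, 0.182]
wrist_force: [-13.3, -4.6, 10.5]
gripper_width: 0.015
```

>>> arm_command(
  targets=[
    {"dx": 0,"dy": 0,"dz": 0.7,"wx": 0,"wy": 0,"wz": 0,"hand": 255},
    {"dx": 0,"dy": 0,"dz": 1.5,"wx": 0,"wy": 0,"wz": 0,"hand": 255},
    {"dx": 0,"dy": 0,"dz": 1.5,"wx": 0,"wy": 0,"wz": 0,"hand": 255},
  ],
)

```text
time_s: 9.57
tool_pos: [0.5041, 0.2072, 0.0104]
tool_rot: [-0.185, 1.573, 0.182]
wrist_force: [-22.4, -6.3, 18.7]
gripper_width: 0.0151
```

Run:
```python
from fit import *
st=ctrl.read_state(); print(st['time_s'],st['tool_pos'],st['gripper_width'],st['wrist_force'],st['ft_torque'])
g=rot(.2335).T@(st['tool_pos']-[.564,.2212,0]); print("tcp in gap",g)
Rm=R.from_rotvec(st['tool_rot']).as_matrix(); z=Rm[:,2]; print(np.arctan2(z[1],z[0]))
```

```text
9.5667 [0.50409275 0.2071637  0.01036605] 0.015088371032927822 [-22.41475109  -6.27599284  18.65383883] [-0.94832121  3.26708521  0.32510504]
tcp in gap [-0.06152929  0.00020619  0.01036605]
0.23356099876695902
```

Both ends are seated: the tool has stopped at 23 N, the net moment arm is only about 14 mm, and the yaw equals the gap's. I'll relax the push and then release.

>>> arm_command(
  targets=[
    {"dx": -0.3,"dy": 0,"dz": -1.5,"wx": 0,"wy": 0,"wz": 0,"hand": 255},
    {"dx": -0.5,"dy": 0,"dz": -3,"wx": 0,"wy": 0,"wz": 0,"hand": 255},
    {"dx": -0.5,"dy": 0,"dz": -3.5,"wx": 0,"wy": 0,"wz": 0,"hand": 255},
  ],
)

```text
time_s: 9.82
tool_pos: [0.504, 0.2072, 0.0108]
tool_rot: [-0.184, 1.565, 0.183]
wrist_force: [-3.1, -1.3, -3.4]
gripper_width: 0.0148
```

>>> arm_command(
  targets=[
    {"dx": 0,"dy": 0,"dz": 0,"wx": 0,"wy": 0,"wz": 0,"hand": 100},
    {"dx": 0,"dy": 0,"dz": 0,"wx": 0,"wy": 0,"wz": 0,"hand": 100},
    {"dx": 0,"dy": 0,"dz": 0,"wx": 0,"wy": 0,"wz": 0,"hand": 100},
    {"dx": 0,"dy": 0,"dz": 0,"wx": 0,"wy": 0,"wz": 0,"hand": 100},
  ],
)

```text
time_s: 10.15
tool_pos: [0.5057, 0.2077, 0.0115]
tool_rot: [-0.182, 1.562, 0.183]
wrist_force: [0.1, 0.0, -0.1]
gripper_width: 0.0518
```

Run:
```python
from fit import *
st=ctrl.read_state(); print(st['time_s'],st['tool_pos'],st['gripper_width'],st['wrist_force'],st['ft_torque'])
c,im=grab("wrist"); cv2.imwrite("pics/w8.png",im)
```

```text
10.15 [0.50568941 0.20766264 0.01145445] 0.05181826246256823 [ 0.13105267  0.04915699 -0.08690501] [ 0.01529766  0.04410838 -0.00633718]
```

View pics/w8.png

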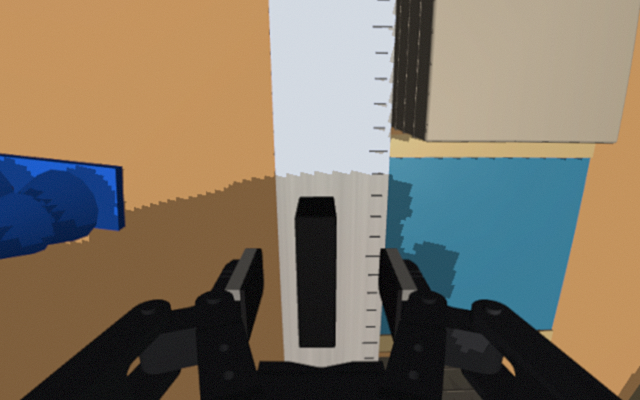

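Released cleanly, with wrist force about 0. I'll rise straight up and check the straightedge.

>>> arm_command(
  targets=[
    {"dx": -20,"dy": 0,"dz": 0,"wx": 0,"wy": 0,"wz": 0,"hand": 100},
    {"dx": -60,"dy": 0,"dz": 0,"wx": 0,"wy": 0,"wz": 0,"hand": 60},
    {"dx": -100,"dy": 0,"dz": 0,"wx": 0,"wy": 0,"wz": 0,"hand": 0},
    {"dx": -140,"dy": 0,"dz": 0,"wx": 0,"wy": 0,"wz": 0,"hand": 0},
    {"dx": -180,"dy": 0,"dz": 0,"wx": 0,"wy": 0,"wz": 0,"hand": 0},
  ],
)

```text
time_s: 10.62
tool_pos: [0.5049, 0.2074, 0.1933]
tool_rot: [-0.182, 1.563, 0.183]
wrist_force: [0.5, -0.7, -0.8]
gripper_width: 0.0855
```

>>> arm_command(
  targets=[
    {"dx": -40,"dy": -40,"dz": 0,"wx": 0,"wy": 0,"wz": 0,"hand": 0},
    {"dx": -70,"dy": -60,"dz": 0,"wx": 0,"wy": 0,"wz": 0,"hand": 0},
    {"dx": -70,"dy": -60,"dz": 0,"wx": 0,"wy": 0,"wz": 0,"hand": 0},
    {"dx": -70,"dy": -60,"dz": 0,"wx": 0,"wy": 0,"wz": 0,"hand": 0},
    {"dx": -70,"dy": -60,"dz": 0,"wx": 0,"wy": 0,"wz": 0,"hand": 0},
  ],
)

```text
time_s: 11.03
tool_pos: [0.5187, 0.1492, 0.2606]
tool_rot: [-0.182, 1.563, 0.182]
wrist_force: [-0.7, 0.7, -0.7]
gripper_width: 0.0858
```

Run:
```python
from fit import *
st=ctrl.read_state(); print(st['time_s'],st['tool_pos'])
c,im=grab("wrist"); cv2.imwrite("pics/w9.png",im); np.save("w9.npy",np.r_[st['tool_pos'],st['tool_rot']])
k=3;c['K'][:2]*=k; im=cv2.resize(im,None,fx=k,fy=k,interpolation=cv2.INTER_CUBIC)
im0=im.copy()
im=edges(c,im,(.564,.2212,.2335),[((0,0,255),GAP)])
p=place(.564,.2212,.2335,[-.055,0,0])[0]
im=edges(c,im,(p[0],p[1],.2335),[((0,255,0),SE)])
cv2.imwrite("pics/w9o.png",cv2.resize(im,(800,500),interpolation=cv2.INTER_AREA)); cv2.imwrite("pics/w9c.png",im0[0:200*k,240*k:440*k])
```

```text
11.0333 [0.51873805 0.14918658 0.26057717]
```

View pics/w9o.png

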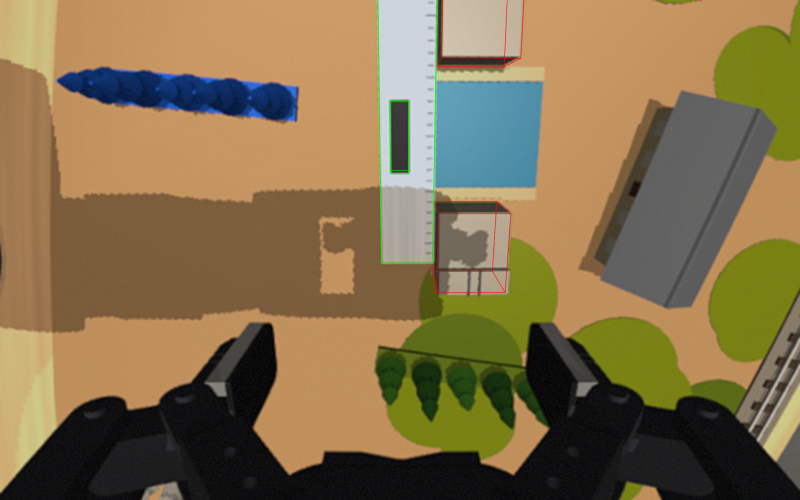

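View pics/w9c.png

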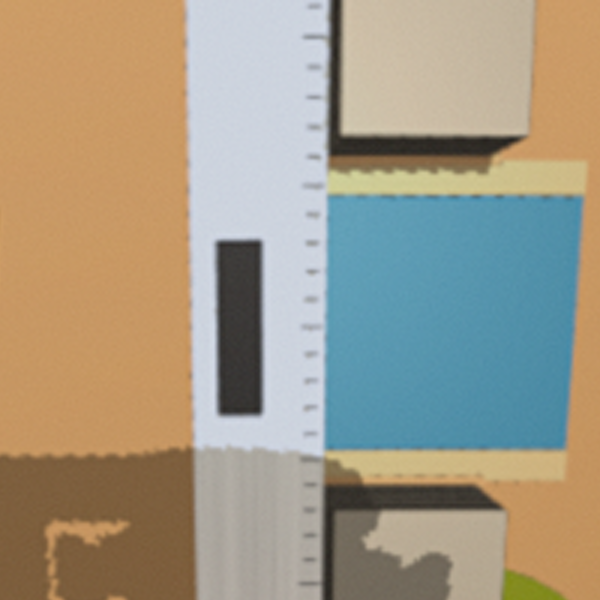

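The straightedge is flush along both abutments in the picture, and the predicted flush pose overlays exactly. Now the span.

Run:
```python
from fit import *
delta((.62,-.24,.24),.2335);delta((.62,-.24,.24),.13)
```

```text
d mm [  19.6 -402.5    9.3] w deg [-0.06 -0.11 -0.02] rows 9.666064519808122 0.01766256622193024
d mm [  19.6 -402.5    9.3] w deg [ 5.87 -0.11 -0.01] rows 9.666064519808122 0.8201111237070593
```

>>> arm_command(
  targets=[
    {"dx": 5,"dy": -201,"dz": 5,"wx": 0,"wy": 0,"wz": 0,"hand": 0},
    {"dx": 5,"dy": -201,"dz": 5,"wx": 0,"wy": 0,"wz": 0,"hand": 0},
    {"dx": 5,"dy": -201,"dz": 5,"wx": 0,"wy": 0,"wz": 0,"hand": 0},
    {"dx": 5,"dy": -201,"dz": 5,"wx": 0,"wy": 0,"wz": 0,"hand": 0},
    {"dx": 5,"dy": -201,"dz": 5,"wx": 0,"wy": 0,"wz": 0,"hand": 0},
  ],
)

```text
time_s: 11.5
tool_pos: [0.5699, -0.0467, 0.254]
tool_rot: [-0.183, 1.566, 0.184]
wrist_force: [-0.3, -0.2, 0.6]
gripper_width: 0.0855
```

>>> arm_command(
  targets=[
    {"dx": 15,"dy": -201,"dz": 5,"wx": 6,"wy": 0,"wz": 0,"hand": 0},
    {"dx": 15,"dy": -201,"dz": 5,"wx": 6,"wy": 0,"wz": 0,"hand": 0},
    {"dx": 15,"dy": -201,"dz": 5,"wx": 6,"wy": 0,"wz": 0,"hand": 0},
    {"dx": 15,"dy": -201,"dz": 5,"wx": 6,"wy": 0,"wz": 0,"hand": 0},
    {"dx": 15,"dy": -201,"dz": 5,"wx": 6,"wy": 0,"wz": 0,"hand": 0},
  ],
)

```text
time_s: 11.92
tool_pos: [0.6214, -0.2411, 0.2384]
tool_rot: [-0.099, 1.571, 0.102]
wrist_force: [0.4, 0.1, 0.2]
gripper_width: 0.0854
```

>>> arm_command(
  targets=[
    {"dx": 0,"dy": 0,"dz": 0,"wx": 0,"wy": 0,"wz": 0,"hand": 0},
    {"dx": 0,"dy": 0,"dz": 0,"wx": 0,"wy": 0,"wz": 0,"hand": 0},
    {"dx": 0,"dy": 0,"dz": 0,"wx": 0,"wy": 0,"wz": 0,"hand": 0},
  ],
)

```text
time_s: 12.17
tool_pos: [0.6211, -0.2384, 0.2394]
tool_rot: [-0.1, 1.571, 0.102]
wrist_force: [-0.3, 0.6, 0.3]
gripper_width: 0.0855
```

Run:
```python
from fit import *
st=ctrl.read_state(); print(st['time_s'],st['tool_pos'])
c,im=grab("wrist"); cv2.imwrite("pics/w10.png",im); np.save("w10.npy",np.r_[st['tool_pos'],st['tool_rot']])
print(proj(c,[.62,-.279,.03]))
im=edges(c,im,(.62,-.279,.13),[((0,0,255),SPAN)])
cv2.imwrite("pics/w10o.png",im)
```

```text
12.1667 [ 0.62112641 -0.23837704  0.23939871]
[[315.20112908 206.71843614]]
```

View pics/w10o.png

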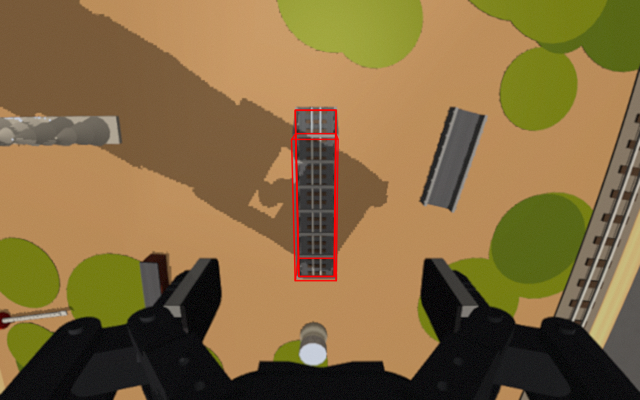

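Run:
```python
from fit import *
c=camfrom(np.load("w10.npy")); im=cv2.imread("pics/w10.png")
k=4;c['K'][:2]*=k; im=cv2.resize(im,None,fx=k,fy=k,interpolation=cv2.INTER_CUBIC)
cv2.imwrite("pics/w10a.png",im[95*k:170*k,270*k:360*k])
cv2.imwrite("pics/w10b.png",im[225*k:300*k,270*k:360*k])
```

```text
(no output)
```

View pics/w10a.png

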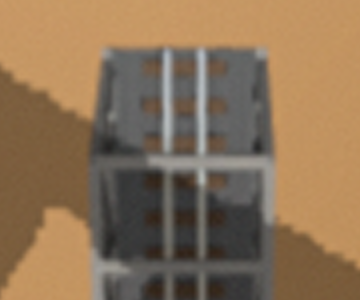

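View pics/w10b.png

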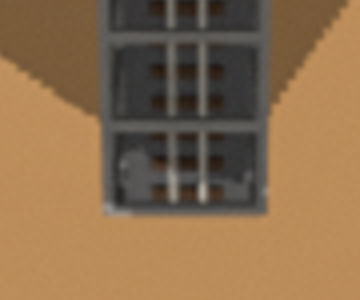

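Run:
```python
from fit import *
c=camfrom(np.load("w10.npy"))
f=lambda u,v,o:((u+.5)/4-.5+270,(v+.5)/4-.5+o)
A=[f(102,47,95),f(268,48,95),f(90,154,95),f(274,154,95),f(103,213,225),f(269,212,225)]
M=[(-.022,.1,.0),(.022,.1,.0),(-.022,.075,.054),(.022,.075,.054),(-.022,-.075,.054),(.022,-.075,.054)]
x,r=fit(c,A,M,(.62,-.279,.13)); print(x,r.round(1).tolist())
M2=[*M[:4],(-.022,-.1,0),(.022,-.1,0)]
x2,r2=fit(c,A,M2,(.62,-.279,.13)); print(x2,r2.round(1).tolist())
im=cv2.imread("pics/w10.png")
k=4;c['K'][:2]*=k; im=cv2.resize(im,None,fx=k,fy=k,interpolation=cv2.INTER_CUBIC)
im=edges(c,im,x2,[((0,0,255),SPAN)]); cv2.imwrite("pics/w10f.png",cv2.resize(im[95*k:300*k,260*k:370*k],None,fx=.72,fy=.72))
```

```text
[ 0.62035349 -0.27499357  0.13112309] [[0.3, -0.3], [-0.3, -0.6], [-0.3, 1.6], [0.4, 1.5], [0.1, -0.9], [-0.2, -0.7]]
[ 0.61997048 -0.27525388  0.12641773] [[0.3, -0.2], [-0.2, -0.3], [-0.4, 1.7], [0.3, 1.8], [3.0, -4.6], [-3.0, -4.2]]
```

View pics/w10f.png

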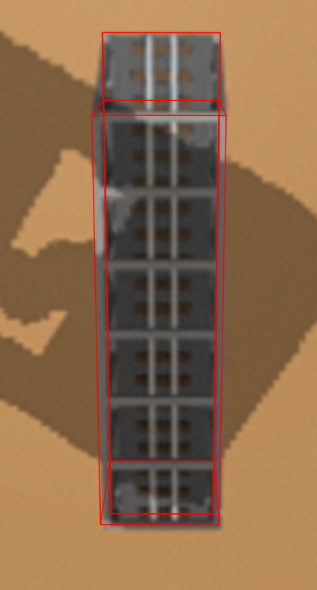

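Run:
```python
from fit import *
delta((.6204,-.275,.10),.131);delta((.6204,-.275,.016),.131)
```

```text
d mm [140.  -36.7  -5.4] w deg [-0.1  -0.09 -0.08] rows 3.473206281336036 0.021721572537842918
d mm [224.  -36.8  -5.2] w deg [-0.1  -0.09 -0.08] rows 5.445199880139923 0.021721572537842918
```

>>> arm_command(
  targets=[
    {"dx": 15,"dy": -36.7,"dz": -5.4,"wx": 0,"wy": 0,"wz": 0,"hand": 0},
    {"dx": 55,"dy": -36.7,"dz": -5.4,"wx": 0,"wy": 0,"wz": 0,"hand": 0},
    {"dx": 95,"dy": -36.7,"dz": -5.4,"wx": 0,"wy": 0,"wz": 0,"hand": 0},
    {"dx": 125,"dy": -36.7,"dz": -5.4,"wx": 0,"wy": 0,"wz": 0,"hand": 0},
    {"dx": 130,"dy": -36.7,"dz": -5.4,"wx": 0,"wy": 0,"wz": 0,"hand": 0},
  ],
)

```text
time_s: 12.63
tool_pos: [0.6182, -0.2739, 0.1054]
tool_rot: [-0.098, 1.576, 0.105]
wrist_force: [-0.5, 0.5, -0.3]
gripper_width: 0.0855
```

>>> arm_command(
  targets=[
    {"dx": 0,"dy": 0,"dz": 0,"wx": 0,"wy": 0,"wz": 0,"hand": 0},
    {"dx": 0,"dy": 0,"dz": 0,"wx": 0,"wy": 0,"wz": 0,"hand": 0},
  ],
)

```text
time_s: 12.8
tool_pos: [0.6217, -0.2763, 0.1131]
tool_rot: [-0.102, 1.567, 0.1]
wrist_force: [0.6, -1.1, 0.9]
gripper_width: 0.0851
```

Run:
```python
from fit import *
st=ctrl.read_state(); print(st['time_s'],st['tool_pos'])
delta((.6204,-.275,.016),.131)
c,im=grab("wrist"); cv2.imwrite("pics/w11.png",im)
im=edges(c,im,(.6204,-.275,.131),[((0,0,255),SPAN)])
cv2.imwrite("pics/w11o.png",im)
```

```text
12.8 [ 0.62168302 -0.27630734  0.1131449 ]
d mm [97.1  1.6 -1.3] w deg [-0.12  0.1   0.07] rows 2.330028036943109 0.023962232825482852
```

View pics/w11o.png

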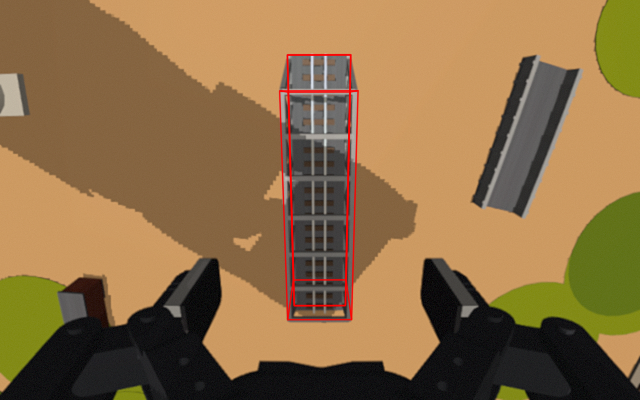

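The overlay fits the truss at close range. Its far portal is at row 92 and the near portal at row 320, with the girder clear on the right. I'll descend and grip.

>>> arm_command(
  targets=[
    {"dx": 35,"dy": 1.5,"dz": -1,"wx": 0,"wy": 0,"wz": 0,"hand": 0},
    {"dx": 70,"dy": 1.5,"dz": -1,"wx": 0,"wy": 0,"wz": 0,"hand": 0},
    {"dx": 90,"dy": 1.5,"dz": -1,"wx": 0,"wy": 0,"wz": 0,"hand": 0},
    {"dx": 96,"dy": 1.5,"dz": -1,"wx": 0,"wy": 0,"wz": 0,"hand": 0},
    {"dx": 96,"dy": 1.5,"dz": -1,"wx": 0,"wy": 0,"wz": 0,"hand": 0},
  ],
)

```text
time_s: 13.27
tool_pos: [0.6199, -0.2754, 0.0157]
tool_rot: [-0.101, 1.568, 0.1]
wrist_force: [1.1, 0.0, -0.3]
gripper_width: 0.0854
```

>>> arm_command(
  targets=[
    {"dx": 0,"dy": 0,"dz": 0,"wx": 0,"wy": 0,"wz": 0,"hand": 255},
    {"dx": 0,"dy": 0,"dz": 0,"wx": 0,"wy": 0,"wz": 0,"hand": 255},
    {"dx": 0,"dy": 0,"dz": 0,"wx": 0,"wy": 0,"wz": 0,"hand": 255},
    {"dx": 0,"dy": 0,"dz": 0,"wx": 0,"wy": 0,"wz": 0,"hand": 255},
    {"dx": 0,"dy": 0,"dz": 0,"wx": 0,"wy": 0,"wz": 0,"hand": 255},
  ],
  force=60,
)

```text
time_s: 13.68
tool_pos: [0.6204, -0.276, 0.0171]
tool_rot: [-0.102, 1.566, 0.099]
wrist_force: [-0.6, 0.3, 9.1]
gripper_width: 0.0436
```

Run:
```python
from fit import *
st=ctrl.read_state(); print(st['time_s'],st['tool_pos'],st['tool_rot'],st['gripper_width'],st['wrist_force'])
g=place(.564,.2212,.2335,[[0,0,0],[-.055,0,0]]);print(g)
```

```text
13.6833 [ 0.62044674 -0.27595678  0.01712229] [-0.10151146  1.56604889  0.0992155 ] 0.04364220260273128 [-0.5571349   0.26590769  9.14649485]
[[0.564      0.2212     0.        ]
 [0.51049256 0.20847388 0.        ]]
```

Gripped at 43.6 mm. I'll lift it.

>>> arm_command(
  targets=[
    {"dx": -10,"dy": 0,"dz": 0,"wx": 0,"wy": 0,"wz": 0,"hand": 255},
    {"dx": -40,"dy": 0,"dz": 0,"wx": 0,"wy": 0,"wz": 0,"hand": 255},
    {"dx": -80,"dy": 0,"dz": 0,"wx": 0,"wy": 0,"wz": 0,"hand": 255},
    {"dx": -120,"dy": 0,"dz": 0,"wx": 0,"wy": 0,"wz": 0,"hand": 255},
    {"dx": -155,"dy": 0,"dz": 0,"wx": 0,"wy": 0,"wz": 0,"hand": 255},
  ],
)

```text
time_s: 14.1
tool_pos: [0.6194, -0.2754, 0.1735]
tool_rot: [-0.101, 1.568, 0.1]
wrist_force: [0.9, -0.4, -2.1]
gripper_width: 0.0431
```

>>> arm_command(
  targets=[
    {"dx": 0,"dy": 0,"dz": 0,"wx": 0,"wy": 0,"wz": 0,"hand": 255},
    {"dx": 0,"dy": 0,"dz": 0,"wx": 0,"wy": 0,"wz": 0,"hand": 255},
    {"dx": 0,"dy": 0,"dz": 0,"wx": 0,"wy": 0,"wz": 0,"hand": 255},
  ],
)

```text
time_s: 14.35
tool_pos: [0.6188, -0.2751, 0.1695]
tool_rot: [-0.1, 1.57, 0.101]
wrist_force: [-0.1, -0.6, -3.3]
gripper_width: 0.0431
```

Run:
```python
from fit import *
st=ctrl.read_state(); print(st['time_s'],st['tool_pos'],st['tool_rot'],st['gripper_width'],st['wrist_force'],st['ft_torque'])
delta((.58,.0,.22),.18); delta((.564,.2212,.19),.2335)
c,im=grab("wrist"); cv2.imwrite("pics/w12.png",im)
s=eyes.snapshot("side")[:,:,::-1]; cv2.imwrite("pics/side12.png",s)
cv2.imwrite("pics/side12c.png",cv2.resize(s[120:320,220:460],None,fx=3,fy=3,interpolation=cv2.INTER_CUBIC))
Rm=R.from_rotvec(st['tool_rot']).as_matrix();z=Rm[:,2];yaw=np.arctan2(z[1],z[0]);p=st['tool_pos']
im=edges(c,im,(p[0],p[1],yaw),[((0,0,255),SPAN)],p[2]-.0165)
cv2.imwrite("pics/w12o.png",im)
```

```text
14.35 [ 0.61882608 -0.27514597  0.16949292] [-0.09976606  1.56973409  0.1009938 ] 0.04313107813652115 [-0.06914248 -0.60818922 -3.2666087 ] [-0.01231433  0.02696867 -0.00069523]
d mm [-50.3 277.9  -3.5] w deg [-2.99 -0.07 -0.05] rows 6.772775520940956 0.41787513546170946
d mm [-20.1 499.3   8.9] w deg [-6.06 -0.07 -0.05] rows 11.985268905686635 0.8459069252325713
```

View pics/w12o.png

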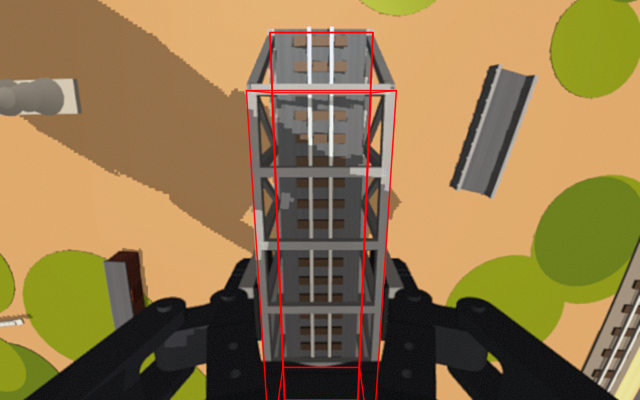

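View pics/side12c.png

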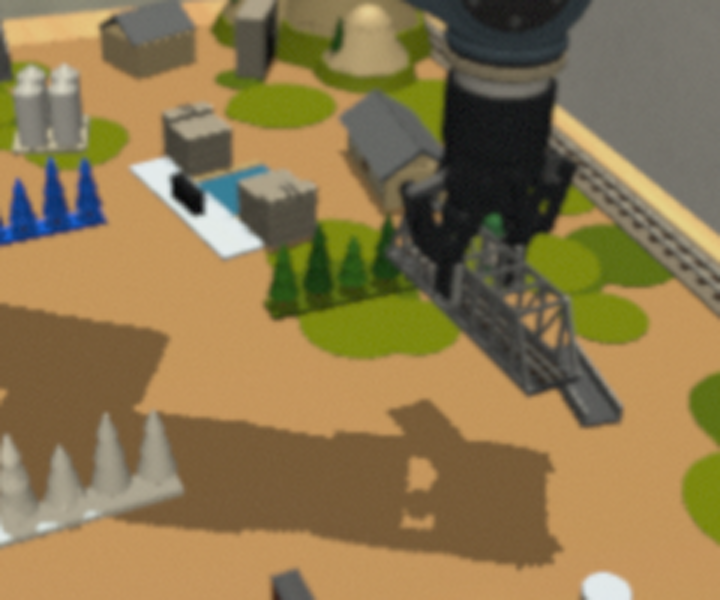

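The span is held upright and centred to within about 1.5 mm, and its underside is at about 150 mm. I'll cross above the trees (92 mm) to a hover over the gap.

>>> arm_command(
  targets=[
    {"dx": -10,"dy": 35,"dz": 1,"wx": 0,"wy": 0,"wz": 0,"hand": 255},
    {"dx": -20,"dy": 70,"dz": 2,"wx": -1,"wy": 0,"wz": 0,"hand": 255},
    {"dx": -20,"dy": 105,"dz": 2,"wx": -1,"wy": 0,"wz": 0,"hand": 255},
    {"dx": -20,"dy": 137,"dz": 3,"wx": -2,"wy": 0,"wz": 0,"hand": 255},
    {"dx": -20,"dy": 166,"dz": 3,"wx": -2,"wy": 0,"wz": 0,"hand": 255},
  ],
)

```text
time_s: 14.87
tool_pos: [0.6003, -0.1084, 0.1888]
tool_rot: [-0.128, 1.569, 0.13]
wrist_force: [0.6, 0.6, -1.7]
gripper_width: 0.0434
```

>>> arm_command(
  targets=[
    {"dx": 0,"dy": 35,"dz": 2,"wx": 0,"wy": 0,"wz": 0,"hand": 255},
    {"dx": 0,"dy": 70,"dz": 4,"wx": -1,"wy": 0,"wz": 0,"hand": 255},
    {"dx": 0,"dy": 105,"dz": 6,"wx": -1,"wy": 0,"wz": 0,"hand": 255},
    {"dx": 0,"dy": 137,"dz": 8,"wx": -2,"wy": 0,"wz": 0,"hand": 255},
    {"dx": 0,"dy": 166,"dz": 9,"wx": -2,"wy": 0,"wz": 0,"hand": 255},
  ],
)

```text
time_s: 15.28
tool_pos: [0.5823, 0.0568, 0.1889]
tool_rot: [-0.156, 1.568, 0.157]
wrist_force: [0.9, -0.1, -2.1]
gripper_width: 0.0431
```

>>> arm_command(
  targets=[
    {"dx": 0,"dy": 35,"dz": 3,"wx": 0,"wy": 0,"wz": 0,"hand": 255},
    {"dx": 0,"dy": 75,"dz": 6,"wx": -1,"wy": 0,"wz": 0,"hand": 255},
    {"dx": 0,"dy": 115,"dz": 10,"wx": -1,"wy": 0,"wz": 0,"hand": 255},
    {"dx": 0,"dy": 150,"dz": 14,"wx": -2,"wy": 0,"wz": 0,"hand": 255},
    {"dx": 0,"dy": 165,"dz": 15,"wx": -2,"wy": 0,"wz": 0,"hand": 255},
  ],
)

```text
time_s: 15.7
tool_pos: [0.5642, 0.2233, 0.1888]
tool_rot: [-0.185, 1.565, 0.186]
wrist_force: [-0.0, -0.4, -2.0]
gripper_width: 0.0436
```

>>> arm_command(
  targets=[
    {"dx": 0,"dy": 0,"dz": 0,"wx": 0,"wy": 0,"wz": 0,"hand": 255},
    {"dx": 0,"dy": 0,"dz": 0,"wx": 0,"wy": 0,"wz": 0,"hand": 255},
    {"dx": 0,"dy": 0,"dz": 0,"wx": 0,"wy": 0,"wz": 0,"hand": 255},
  ],
)

```text
time_s: 15.95
tool_pos: [0.5655, 0.2185, 0.1894]
tool_rot: [-0.182, 1.565, 0.182]
wrist_force: [0.7, -1.4, -1.9]
gripper_width: 0.0436
```

Run:
```python
from fit import *
st=ctrl.read_state(); print(st['time_s'],st['tool_pos'],st['tool_rot'],st['gripper_width'],st['wrist_force'],st['ft_torque'])
t=place(.564,.2212,.2335,[0,-.0015,0])[0]; delta((t[0],t[1],.11),.2335)
c,im=grab("wrist"); cv2.imwrite("pics/w13.png",im)
Rm=R.from_rotvec(st['tool_rot']).as_matrix();z=Rm[:,2];yaw=np.arctan2(z[1],z[0]);p=st['tool_pos']+Rm[:,1]*.0015
im=edges(c,im,(p[0],p[1],yaw),[((0,255,0),SPAN)],p[2]-.0165)
im=edges(c,im,(.564,.2212,.2335),[((0,0,255),GAP)])
cv2.imwrite("pics/w13o.png",im)
for n in ("side","top"):
  s=eyes.snapshot(n)[:,:,::-1]; cv2.imwrite(f"pics/{n}13.png",s)
s=cv2.imread("pics/side13.png");cv2.imwrite("pics/side13c.png",cv2.resize(s[100:240,220:400],None,fx=4,fy=4,interpolation=cv2.INTER_CUBIC))
```

```text
15.95 [0.56546522 0.21850265 0.18943869] [-0.18249546  1.56451639  0.18165225] 0.04362594086756678 [ 0.67036295 -1.39927175 -1.90777994] [ 0.0181892  -0.04736116  0.00128022]
d mm [79.4  1.5 -0.7] w deg [-0.09 -0.08  0.02] rows 1.9054245356494501 0.01767890533658395
```

View pics/w13o.png

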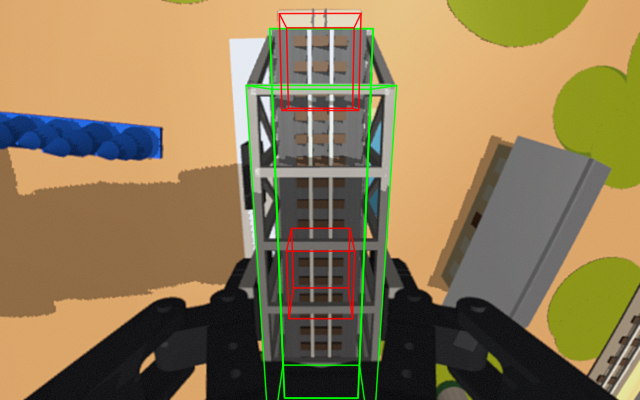

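View pics/side13c.png

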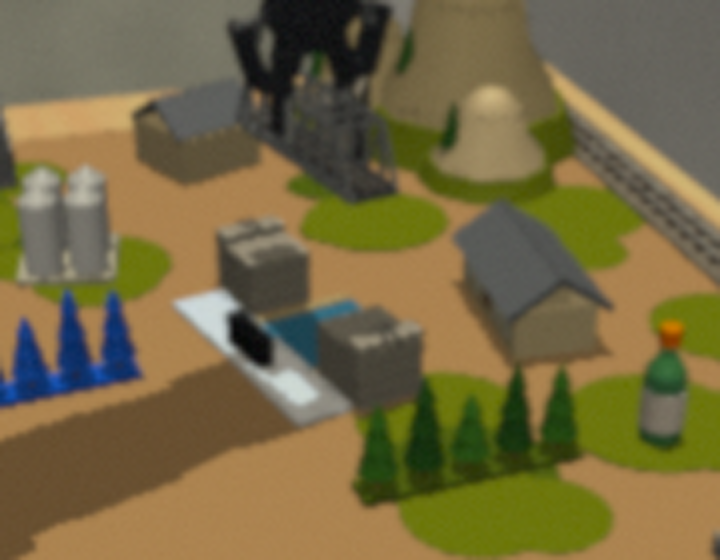

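Run:
```python
import cv2,numpy as np
a=cv2.imread("pics/w12.png")[0:130,235:410];b=cv2.imread("pics/w13.png")[0:130,235:410]
cv2.imwrite("pics/cmp.png",cv2.resize(np.hstack([a,b]),None,fx=2.2,fy=2.2,interpolation=cv2.INTER_CUBIC))
```

```text
(no output)
```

View pics/cmp.png

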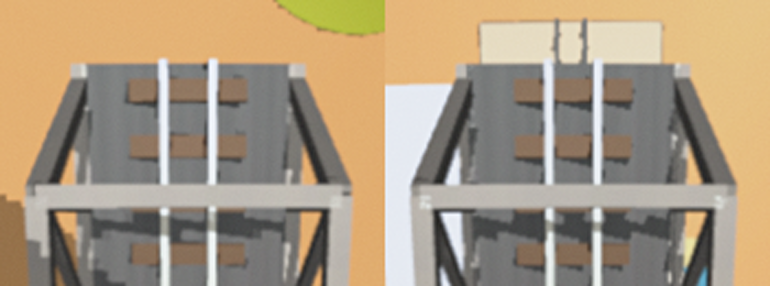

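No slip since lifting. I'll descend to just above the seats and check before the final centimetres.

>>> arm_command(
  targets=[
    {"dx": 15,"dy": 1.5,"dz": -0.7,"wx": 0,"wy": 0,"wz": 0,"hand": 255},
    {"dx": 35,"dy": 1.5,"dz": -0.7,"wx": 0,"wy": 0,"wz": 0,"hand": 255},
    {"dx": 55,"dy": 1.5,"dz": -0.7,"wx": 0,"wy": 0,"wz": 0,"hand": 255},
    {"dx": 70,"dy": 1.5,"dz": -0.7,"wx": 0,"wy": 0,"wz": 0,"hand": 255},
    {"dx": 78,"dy": 1.5,"dz": -0.7,"wx": 0,"wy": 0,"wz": 0,"hand": 255},
  ],
)

```text
time_s: 16.52
tool_pos: [0.5639, 0.2197, 0.1103]
tool_rot: [-0.182, 1.566, 0.181]
wrist_force: [-0.3, 0.6, -2.8]
gripper_width: 0.0435
```

>>> arm_command(
  targets=[
    {"dx": 0,"dy": 0,"dz": 0,"wx": 0,"wy": 0,"wz": 0,"hand": 255},
    {"dx": 0,"dy": 0,"dz": 0,"wx": 0,"wy": 0,"wz": 0,"hand": 255},
    {"dx": 0,"dy": 0,"dz": 0,"wx": 0,"wy": 0,"wz": 0,"hand": 255},
    {"dx": 0,"dy": 0,"dz": 0,"wx": 0,"wy": 0,"wz": 0,"hand": 255},
  ],
)

```text
time_s: 16.85
tool_pos: [0.5652, 0.2209, 0.1133]
tool_rot: [-0.182, 1.561, 0.183]
wrist_force: [-0.3, -0.5, -1.5]
gripper_width: 0.0431
```

Run:
```python
from fit import *
st=ctrl.read_state(); print(st['time_s'],st['tool_pos'],st['tool_rot'],st['gripper_width'],st['wrist_force'],st['qd'].round(3))
t=place(.564,.2212,.2335,[0,-.0015,0])[0]; delta((t[0],t[1],.082),.2335)
c,im=grab("wrist"); cv2.imwrite("pics/w14.png",im)
Rm=R.from_rotvec(st['tool_rot']).as_matrix();z=Rm[:,2];yaw=np.arctan2(z[1],z[0]);p=st['tool_pos']+Rm[:,1]*.0015
k=3;c['K'][:2]*=k; im=cv2.resize(im,None,fx=k,fy=k,interpolation=cv2.INTER_CUBIC)
im=edges(c,im,(p[0],p[1],yaw),[((0,255,0),SPAN)],p[2]-.0165)
im=edges(c,im,(.564,.2212,.2335),[((0,0,255),GAP)])
cv2.imwrite("pics/w14o.png",im[:180*k,210*k:440*k])
s=eyes.snapshot("side")[:,:,::-1]; cv2.imwrite("pics/side14.png",s)
cv2.imwrite("pics/side14c.png",cv2.resize(s[120:230,240:360],None,fx=5,fy=5,interpolation=cv2.INTER_CUBIC))
```

```text
16.85 [0.56515794 0.22091815 0.11333931] [-0.18214018  1.56126465  0.18267767] 0.043118186449799055 [-0.26072089 -0.45666883 -1.5393828 ] [ 0.     0.002  0.005 -0.    -0.002  0.001]
d mm [31.3 -1.  -1.1] w deg [-0.06  0.11 -0.01] rows 0.7523237078616065 0.01721270667181553
```

View pics/w14o.png

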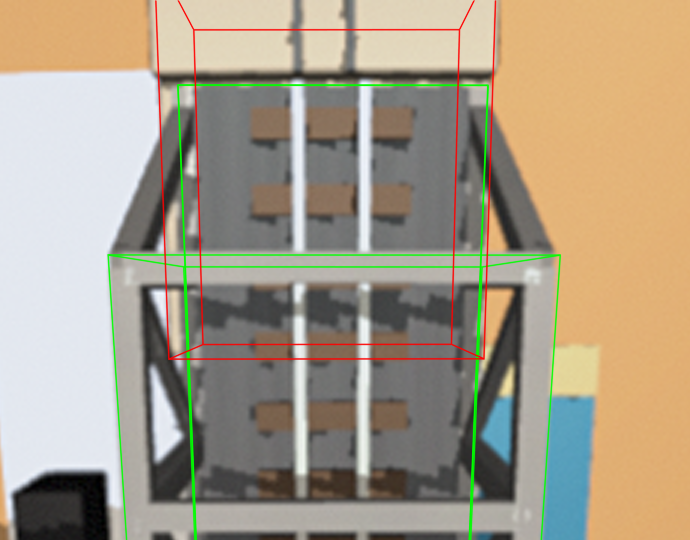

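View pics/side14c.png

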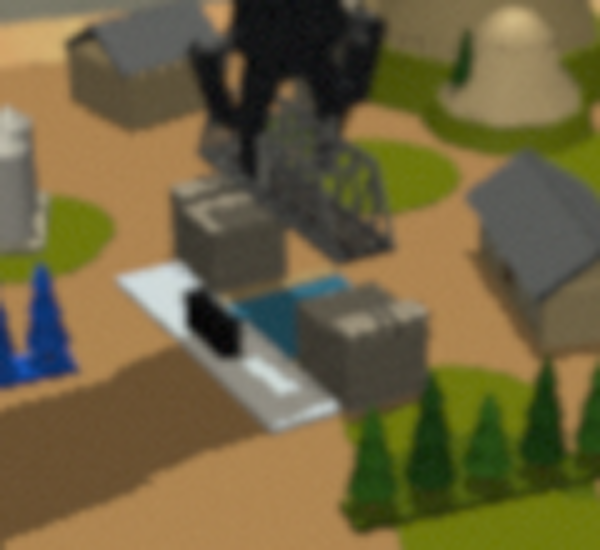

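Lined up: the abutment centre is at column 324 and the span centre at 332 in the crop, both matching the model. Final slow descent.

>>> arm_command(
  targets=[
    {"dx": 8,"dy": -0.5,"dz": -0.6,"wx": 0,"wy": 0,"wz": 0,"hand": 255},
    {"dx": 16,"dy": -0.5,"dz": -0.6,"wx": 0,"wy": 0,"wz": 0,"hand": 255},
    {"dx": 23,"dy": -0.5,"dz": -0.6,"wx": 0,"wy": 0,"wz": 0,"hand": 255},
    {"dx": 27,"dy": -0.5,"dz": -0.6,"wx": 0,"wy": 0,"wz": 0,"hand": 255},
    {"dx": 30,"dy": -0.5,"dz": -0.6,"wx": 0,"wy": 0,"wz": 0,"hand": 255},
  ],
)

```text
time_s: 17.37
tool_pos: [0.5637, 0.2201, 0.0811]
tool_rot: [-0.183, 1.564, 0.182]
wrist_force: [-0.5, -0.6, -2.4]
gripper_width: 0.0431
```

>>> arm_command(
  targets=[
    {"dx": 0,"dy": 0,"dz": 0,"wx": 0,"wy": 0,"wz": 0,"hand": 255},
    {"dx": 0,"dy": 0,"dz": 0,"wx": 0,"wy": 0,"wz": 0,"hand": 255},
    {"dx": 0,"dy": 0,"dz": 0,"wx": 0,"wy": 0,"wz": 0,"hand": 255},
    {"dx": 0,"dy": 0,"dz": 0,"wx": 0,"wy": 0,"wz": 0,"hand": 255},
  ],
)

```text
time_s: 17.7
tool_pos: [0.5643, 0.2203, 0.0826]
tool_rot: [-0.182, 1.562, 0.183]
wrist_force: [-0.4, -0.4, -2.0]
gripper_width: 0.0435
```

>>> arm_command(
  targets=[
    {"dx": 0,"dy": 0,"dz": 0,"wx": 0,"wy": 0,"wz": 0,"hand": 255},
  ],
)

```text
time_s: 17.78
tool_pos: [0.5642, 0.2203, 0.0825]
tool_rot: [-0.183, 1.563, 0.183]
wrist_force: [-0.3, 0.8, -2.4]
gripper_width: 0.0433
```

Run:
```python
from fit import *
st=ctrl.read_state(); print(st['time_s'],st['tool_pos'],st['tool_rot'],st['gripper_width'],st['wrist_force'],st['qd'].round(3))
P=[st['tool_pos']]; Q=[st['tool_rot']]
c,im=grab("wrist"); cv2.imwrite("pics/w15.png",im)
for n in ("side","top"):
  s=eyes.snapshot(n)[:,:,::-1]; cv2.imwrite(f"pics/{n}15.png",s)
  st=ctrl.read_state(); P.append(st['tool_pos']);Q.append(st['tool_rot'])
p=np.mean(P,0);Rm=R.from_rotvec(np.mean(Q,0)).as_matrix();print(p, np.std(P,0))
z=Rm[:,2];yaw=np.arctan2(z[1],z[0]);sp=p+Rm[:,1]*.0015;print("yaw",yaw,"span in gap",rot(.2335).T@(sp-[.564,.2212,.0165+.055]))
k=3;c['K'][:2]*=k; im=cv2.resize(im,None,fx=k,fy=k,interpolation=cv2.INTER_CUBIC)
im=edges(c,im,(sp[0],sp[1],yaw),[((0,255,0),SPAN)],sp[2]-.0165)
im=edges(c,im,(.564,.2212,.2335),[((0,0,255),GAP)])
cv2.imwrite("pics/w15o.png",im[:180*k,210*k:440*k])
s=cv2.imread("pics/side15.png");cv2.imwrite("pics/side15c.png",cv2.resize(s[130:230,250:350],None,fx=6,fy=6,interpolation=cv2.INTER_CUBIC))
```

```text
17.7833 [0.56423222 0.22026097 0.08248774] [-0.18252043  1.56257332  0.18262915] 0.0433307246451016 [-0.29120597  0.79556766 -2.41308124] [-0.001  0.     0.003 -0.001 -0.001  0.001]
[0.56418477 0.22024896 0.08241541] [3.40422078e-05 1.76242891e-05 5.47855312e-05]
yaw 0.23253626678999306 span in gap [-3.88517882e-05  5.32015710e-04  1.09154318e-02]
```

View pics/w15o.png

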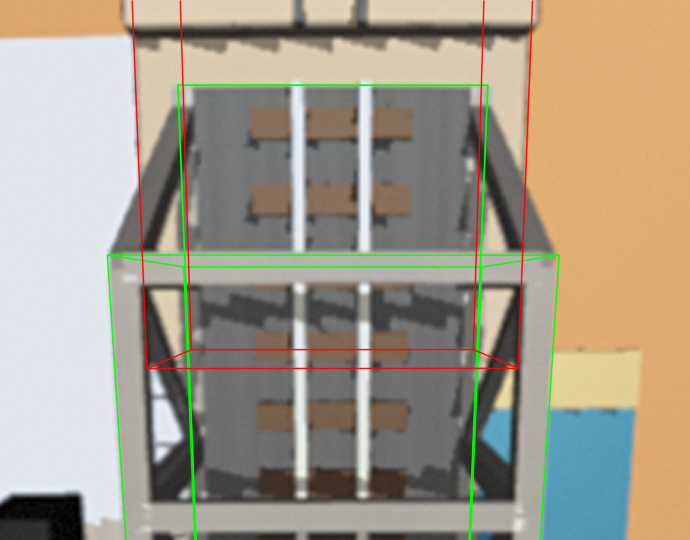

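View pics/side15c.png

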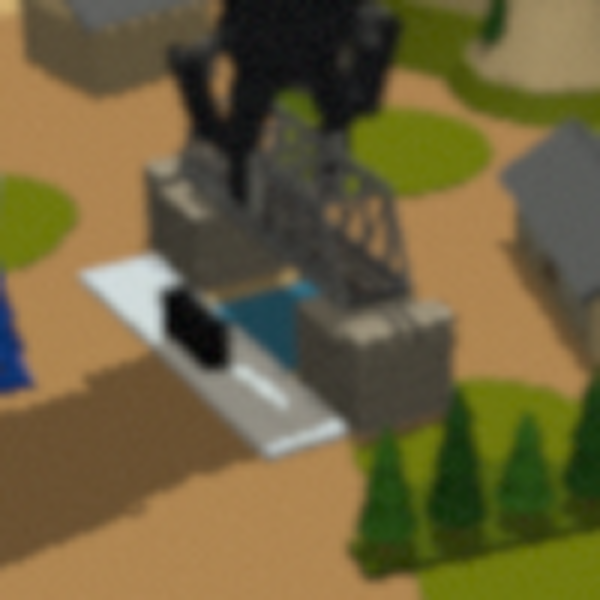

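Run:
```python
from fit import *
c=cam("wrist"); g=lambda P:((proj(c,place(.564,.2212,.2335,P))-[210,0]+.5)*3-.5).round(0).tolist()
print("wall top inner",g([(-.03,.108,.063),(.03,.108,.063)]),"wall foot",g([(-.03,.108,.055),(.03,.108,.055)]))
print("span end y=.1",g([(-.022,.1,.066),(-.022,.1,.071),(-.022,.108,.066)]))
st=ctrl.read_state();print(st['tool_pos'],st['wrist_force'],st['gripper_width'])
```

```text
wall top inner [[124.0, 35.0], [543.0, 34.0]] wall foot [[134.0, 47.0], [533.0, 47.0]]
span end y=.1 [[179.0, 89.0], [173.0, 83.0], [177.0, 29.0]]
[0.564154   0.22022404 0.08235519] [ 0.17237224 -0.10029909 -1.92859255] 0.043335276877904026
```

The picture agrees with the model to about 1 mm along, across and in height. Handing in.

```bash
python3 -c "
from plant import ctrl
print(ctrl.sign_off()); s=ctrl.read_state(); print(s['time_s'],s['tool_pos'],s['gripper_width'],s['wrist_force'])"
```

```text
the job is handed in; nothing more can be done
None
the job is handed in; nothing more can be done
```

The job is handed in with the straightedge laid and the span held over the seats; the sign-off reported no verdict.

- **Straightedge:** I gripped it by the black grip, pushed it against both front faces until it stopped at about 23 N, then relaxed the push and let go. The wrist force then read about 0. Afterwards the wrist picture showed the edge flush at both abutments, and the model pose overlaid on the plate.
- **Span:** I lifted it over the green trees with its underside at about 150–170 mm and lowered it over the seats. Nothing knocked the trees or other things that I could see, but I did not re-measure the bystanders.
- **Last checks (at 17.9 s, before hand-in):**
  - The span was about 0 mm across, 0.5 mm along and 11 mm above the seats, turned about 0.001 rad.
  - The grip held at 43 mm, the arm was still, and the only load was the span's weight of about 2 N.
- **Small disagreements:**
  - The top and side cameras differed from the wrist camera by a few millimetres, so I used the wrist fits.
  - In the last picture the abutment wall appeared about 1 mm farther along than modelled, which is within tolerance.
- **Refused call:** My first set of moves was refused because each row needed all seven keys. The arm did not move.

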